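Move a sewing-machine program module to the new control unit

TASK

The sewing machine's old control unit (dull grey, cream levers) has failed. Swing both of its ejector levers outward to pry the plug-in module free, lift the module out and set it into the empty socket of the new control unit (pale grey, blue levers), then swing both of the new unit's levers fully inward so that they draw the module home. Leave the other things on the bench where they are.

Things in the scene. Friction and masses are not known exactly. Their poses are not given: they have to be found in the camera images.
- module: plug-in module, 0.4 kg: dark case under an aluminium finned heat sink, 46 (x) x 104 (y) x 26 mm high. Origin: centre of the case's flat underside; y along its length. The plug (8 mm thick, 96 mm long, round edge) hangs 12 mm below. At each end a lip 22 mm wide, 3.5 mm thick, reaches to y = +-65 mm at z 4 to 7.5 mm. Grip it across its width at the heat sink (z 16 to 26 mm). Fits either way round.
- old_unit: old control unit, cover off: dull grey base 92 (x) x 200 (y) x 12 mm, brown board, cream levers; fixed. Origin: centre of its underside on the table; y along the long side toward the left lever. It holds the module at the start. With both levers outward (1 rad) the module stands 8 mm up, loose on the lever toes, to be lifted straight up; a lever left inward hooks it fast.
- new_unit: new control unit, same shape, size and axes as the old one: pale grey base, green board, blue levers; fixed, socket empty. The module goes between the cheeks (play 1.5 mm along y, 1.8 mm along x, rounded mouths) it rests on the toes of the outswung levers (0.95 to 1.15 rad at the start), 7.6 mm above home at 0.95 rad, 9.9 mm at 1.15 rad. Each lever swung inward hooks its lip and draws that end down.
- old_unit_left (a joint): ejector lever at the +y end of the old unit, pivot 72 mm from the unit's centre and 32 mm above the table: 0 = fully inward (handle upright, hook closed over the module's end lip), 1.15 rad = fully outward (handle leaning 66 degrees away from the socket); the hook clears the lip beyond 0.8 rad. Stiff: about 4 N sideways at its tip, up to 9 N while working the plug; stays where it is left.
- old_unit_right (a joint): ejector lever at the -y end of the old unit, pivot 72 mm from the unit's centre and 32 mm above the table: 0 = fully inward (handle upright, hook closed over the module's end lip), 1.15 rad = fully outward (handle leaning 66 degrees away from the socket); the hook clears the lip beyond 0.8 rad. Stiff: about 4 N sideways at its tip, up to 9 N while working the plug; stays where it is left.
- new_unit_left (a joint): ejector lever at the +y end of the new unit, pivot 72 mm from the unit's centre and 32 mm above the table: 0 = fully inward (handle upright, hook closed over the module's end lip), 1.15 rad = fully outward (handle leaning 66 degrees away from the socket); the hook clears the lip beyond 0.8 rad. Stiff: about 4 N sideways at its tip, up to 9 N while working the plug; stays where it is left.
- new_unit_right (a joint): ejector lever at the -y end of the new unit, pivot 72 mm from the unit's centre and 32 mm above the table: 0 = fully inward (handle upright, hook closed over the module's end lip), 1.15 rad = fully outward (handle leaning 66 degrees away from the socket); the hook clears the lip beyond 0.8 rad. Stiff: about 4 N sideways at its tip, up to 9 N while working the plug; stays where it is left.
- old_unit_left_tip (a point): tip of the left (+y) lever of the old unit: middle of the 18 mm long, 10 mm thick round crossbar (along the unit's x) at the top of the 7 mm thick handle, 46 mm from the pivot. At lever angle 0: 72 mm out from the unit's centre, 78 mm above the table; at 1.15 rad: 114 mm out, 51 mm above the table.
- old_unit_right_tip (a point): tip of the right (-y) lever of the old unit: middle of the 18 mm long, 10 mm thick round crossbar (along the unit's x) at the top of the 7 mm thick handle, 46 mm from the pivot. At lever angle 0: 72 mm out from the unit's centre, 78 mm above the table; at 1.15 rad: 114 mm out, 51 mm above the table.
- new_unit_left_tip (a point): tip of the left (+y) lever of the new unit: middle of the 18 mm long, 10 mm thick round crossbar (along the unit's x) at the top of the 7 mm thick handle, 46 mm from the pivot. At lever angle 0: 72 mm out from the unit's centre, 78 mm above the table; at 1.15 rad: 114 mm out, 51 mm above the table.
- new_unit_right_tip (a point): tip of the right (-y) lever of the new unit: middle of the 18 mm long, 10 mm thick round crossbar (along the unit's x) at the top of the 7 mm thick handle, 46 mm from the pivot. At lever angle 0: 72 mm out from the unit's centre, 78 mm above the table; at 1.15 rad: 114 mm out, 51 mm above the table.
- old_unit_home (a point): where the module's origin sits when seated in the old unit: on its axis, at the socket's top face, 26 mm above the table; axes as the unit's. Socket: 84 mm along y, 27 mm wide, with a slot 15 x 76 mm whose sprung rails grip the plug. At each end two upright cheeks, 26 mm apart and 51 mm above the table, begin 53.5 mm from the centre and flank the lever (12 mm wide). Other parts on the board stay below 29 mm.
- new_unit_home (a point): where the module's origin sits when seated in the new unit: on its axis, at the socket's top face, 26 mm above the table; axes as the unit's. Socket: 84 mm along y, 27 mm wide, with a slot 15 x 76 mm whose sprung rails grip the plug. At each end two upright cheeks, 26 mm apart and 51 mm above the table, begin 53.5 mm from the centre and flank the lever (12 mm wide). Other parts on the board stay below 29 mm.
- screwdriver: bystander: small screwdriver with a yellow handle, 160 mm long, lying on the table; origin on its axis
- scissors: bystander: orange-handled scissors, 87 x 199 x 9 mm, lying flat; origin in the middle
- beeswax: bystander: round of beeswax, 48 mm across, 16 mm high; origin: centre of its underside

How it is judged (in metres and radians):
On the way, in this order (a step that is already met when the one before it is completed fails the run):
1. both levers of the old unit are swung outward and have pried the module up out of the contacts, still standing between the old unit's cheeks (value of joint each of old_unit_left, old_unit_right above 0.7 rad and z of module in the frame of old_unit_home above 0.0035 m and horizontal distance between module and old_unit_home below 0.012 m), for 0.2 s.
2. the module is set between the new unit's cheeks and let go, resting on the toes of the outswung levers, not yet home (horizontal distance between module and new_unit_home below 0.006 m and z of module in the frame of new_unit_home between 0.004 and 0.013 m and angle between the y axis of module and the y axis of new_unit, either way round below 0.08 rad and contact force between the fingers and module below 0.05 N), for 0.2 s.
At the end, for the whole second after the job is handed in: The module is at rest, seated in the new unit: its origin within 3 mm of seated height and 4 mm sideways, level within 2 degrees and in line with the unit within 3.4 degrees, with both of the new unit's levers swung inward (below 0.15 rad). The old unit's levers may stay outward (value of joint each of new_unit_left, new_unit_right below 0.15 rad and z of module in the frame of new_unit_home between -0.003 and 0.003 m and horizontal distance between module and new_unit_home below 0.004 m and angle between the z axis of module and the z axis of new_unit, either way round below 0.035 rad and angle between the y axis of module and the y axis of new_unit, either way round below 0.06 rad and linear speed of module below 0.01 m/s); the robot touches nothing.
It fails at once if a bystander (screwdriver, scissors or beeswax) is moved by more than 3 cm (distance of any of screwdriver, scissors, beeswax from where it was at the start of the episode above 0.03 m).
It fails at once if the module is tipped over (more than 35 degrees) (angle between module's own z axis and vertical above 0.6 rad).
It also fails if it takes over 62 s, if anything falls off the work surface, if the arm or the gripper's body presses on something with over 40 N, if the wrist force passes 120 N, or if a joint passes its speed limit or range.

ROBOT

A 6-joint arm with a two-finger parallel gripper is mounted at the origin on a cart in front of the work surface, level with it; the furniture and walls round the work are solid. World frame = base frame: x ahead of the robot, y to its left, z up, the work surface at z = 0. Lengths are in mm, angles in rad, forces in N, time in s.
With the tool pointing down it reaches from about 300 to 875 mm from the base axis. Payload 4.2 kg.
Tool frame: the origin (TCP) lies midway between the tips of the shut fingers; the grasp point (between the pads) lies 19 mm behind it; x points along the fingers, y is the direction in which the jaws open and shut, and the axes are right-handed (so a half turn about x gives the same grasp; the last joint's range is limited). The gripper opens to 85 mm and grips with 20 to 120 N. Pads are 22 mm wide; open, the fingers measure 114 mm over their backs; the gripper's body (76 mm by 85 mm) begins 54 mm behind the grasp point. The pads swing forward as they close: fully open they stand 13 mm farther back than shut.
Start: joints at [1.298, 0.32, 1.565, -0, 1.257, -0.02], TCP at [143.818, 556.739, 231.338] pointing down, gripper open.
Joint ranges: [-3.11, 3.11], [-0.84, 2.01], [0.21, 2.61], [-1.34, 4.49], [0.05, 2.63], [-2.56, 2.56]. Speed limits (rad/s): [2.57, 2.57, 3.14, 3.14, 3.14, 3.14].

INTERFACE

Orientations are given as a unit quaternion [w, x, y, z].
In Python, from station import get_state, capture, close_job, search_frame, cut_out gives the robot as it stands. The module is installed in compiled form; this text tells all that it offers.
- The arm moves only by the shell command python3 -m creep 'ROWS' [FORCE]. ROWS is JSON, a list of rows, each an object with "linear": the shift along the world's x, y, z in cm, a list of three; "delta_rot": the turn, a rotation vector about the world's x, y, z in degrees, a list of three; "claw": the finger opening in cm, from 0 to 8.54. A call has 1 to 10 rows; each row is the pose to reach, as a shift and turn from the pose measured when the call began; what a row does not reach only later rows make up. A row lasts 1/10 s, in which the tool goes at most 50 mm and 8.59 degrees, less where a joint would pass 70% of its speed; a pose out of reach is approached as far as the arm can. A call with a gripper value outside its range is refused whole. The fingers move at their own pace and stop on an object; FORCE is the grip in N (left out, the last holds). Time passes only in rows, so rows that repeat a pose let the fingers close. It gives the time, the measured TCP pose, the force and the opening at its end, in the units of the state.
- get_state(): the state, without advancing time (a new reading comes with each control period).
- capture(name): name is "scene" or "side" or "wrist"; returns a dict with "pixels" (420x560x3 uint8, red, green, blue), "mtx" (3x3 intrinsics, pixels), "R" (3x3) and "t" (3): a world point X has camera coordinates R X + t. Camera axes: x right, y down, z forward; pixel columns grow to the right and rows downward; lengths in mm; the calibration is good to about 2 mm. A picture is of the moment at which its call begins. There is no depth.
- close_job(): hands the job in, once; it reports no verdict.
Trained networks look in a picture, given as the dict that the camera call returned (one of the last four; its "shot" number tells which), for a name from the list of things; names that differ only in an ending like _2 or _b are one class to them, and where a whole thing is asked for, a point or a joint stands for the part that bears it (a point fixed in the world has none). Each returns a list of dicts, best first, with "score" (0 to 1); they miss things now and then, are a little off and sometimes report something else, mostly with a low value. They report only what shows in the picture. A call takes as long as a camera call.
- search_frame(thing, picture): "rect" ([left, top, right, bottom] in pixels, round what is visible of it).
- cut_out(thing, picture): "region" (420x560 bool, what is visible of it) and "rect" ([left, top, right, bottom] in pixels, round what is visible of it).
The state is a dict: "time_s": time; "joint_pos": joint angles; "joint_velocities": joint speeds; "joint_torque": joint torques, N m; "tcp_pos": TCP position; "ee_rot": TCP orientation; "wrist_force": force on the tool from outside, world axes, zero at the start; "moment": the same for the moment, N m; "gripper_width": opening from 0.0 (shut) to 1.0 (fully open).
Only numpy, scipy, OpenCV 4.12 (cv2) and the standard library are available. Lean on these libraries where they do the work, as an engineer would, in place of code of your own. Each camera call takes 0.05 s, during which the arm holds its last target.

## Working session

There is one attempt and no reset: what is moved stays moved. The work goes in short steps, Python scripts to look and compute and a shell command to move; the robot and the scene stay as the last step left them, time stands still between calls to the robot, and variables do not carry over. Pictures are saved under pics/ and viewed, and the job is handed in when it is done.

```bash
mkdir -p pics; cat > h.py <<'E'
import numpy as np, cv2
from station import *
def save(n,d): cv2.imwrite(f'pics/{n}.png',cv2.cvtColor(d['pixels'],cv2.COLOR_RGB2BGR))
def ray(d,uv,z):
    K,R,t=map(np.array,(d['mtx'],d['R'],d['t']))
    v=R.T@np.linalg.inv(K)@np.array([uv[0],uv[1],1.]); c=-R.T@t
    return c+v*(z-c[2])/v[2]
def proj(d,X):
    p=np.array(d['mtx'])@(np.array(d['R'])@np.array(X,float)+np.array(d['t'])); return p[:2]/p[2]
E
python3 - <<'E'
from h import *
for n in ['scene','side','wrist']:
    d=capture(n); save(n+'0',d); print(n,(-np.array(d['R']).T@np.array(d['t'])).round(0))
    for th in ['module','old_unit','new_unit','old_unit_left_tip','new_unit_left_tip','screwdriver','scissors','beeswax']:
        print(th,[(round(x['score'],2),np.round(x['rect']).tolist()) for x in search_frame(th,d)][:4])
print(get_state())
E
```

```text
scene [ 22. 768. 477.]
module [(0.55, [241.0, 214.0, 250.0, 234.0])]
old_unit [(0.68, [225.0, 212.0, 256.0, 252.0]), (0.26, [236.0, 210.0, 243.0, 235.0])]
new_unit []
old_unit_left_tip [(0.39, [236.0, 209.0, 240.0, 235.0])]
new_unit_left_tip []
screwdriver [(0.51, [370.0, 214.0, 385.0, 224.0])]
scissors [(0.9, [146.0, 289.0, 211.0, 330.0])]
beeswax []
side [  71. -818.  742.]
module [(0.64, [297.0, 206.0, 327.0, 244.0])]
old_unit [(0.67, [281.0, 269.0, 302.0, 284.0]), (0.56, [282.0, 194.0, 349.0, 268.0]), (0.4, [297.0, 207.0, 329.0, 242.0])]
new_unit [(0.69, [226.0, 224.0, 310.0, 304.0])]
old_unit_left_tip [(0.41, [302.0, 191.0, 308.0, 212.0])]
new_unit_left_tip [(0.53, [236.0, 224.0, 251.0, 244.0])]
screwdriver [(0.7, [275.0, 324.0, 356.0, 355.0])]
scissors [(0.63, [187.0, 171.0, 246.0, 198.0])]
beeswax [(0.81, [364.0, 292.0, 390.0, 313.0]), (0.71, [235.0, 223.0, 254.0, 243.0]), (0.64, [324.0, 228.0, 332.0, 248.0])]
wrist [ 75. 575. 374.]
module []
old_unit []
new_unit []
old_unit_left_tip []
new_unit_left_tip []
screwdriver []
scissors []
beeswax []
{'time_s': 1.35, 'joint_pos': array([ 1.29798301e+00,  3.19612745e-01,  1.56450407e+00, -4.03104437e-05,
        1.25740316e+00, -2.00179657e-02]), 'joint_velocities': array([-0.00093658,  0.00191908, -0.00019695, -0.00044038,  0.00017482,
       -0.00097527]), 'joint_torque': array([ 4.54375931e-04, -4.15415812e+01, -2.34413660e+01,  1.95265275e-04,
        2.46405334e-04,  3.83210775e-06]), 'tcp_pos': array([143.83845227, 556.73113684, 231.32903493]), 'ee_rot': array([ 0.70148351,  0.08915795,  0.70144919, -0.08911105]), 'wrist_force': array([-0.98480925, -0.23106742,  0.22992289]), 'moment': array([0.03983152, 0.00092218, 0.02427816]), 'gripper_width': 0.9994881875099034}
```

View pics/scene0.png

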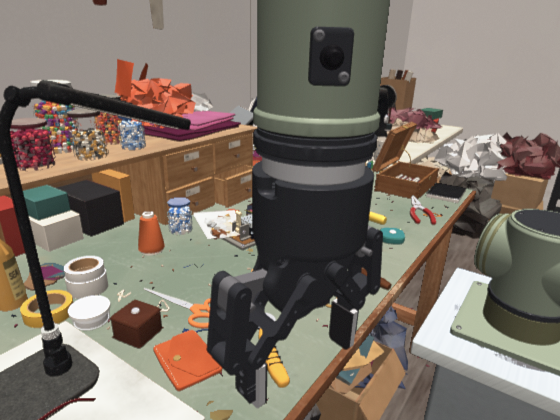

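View pics/side0.png

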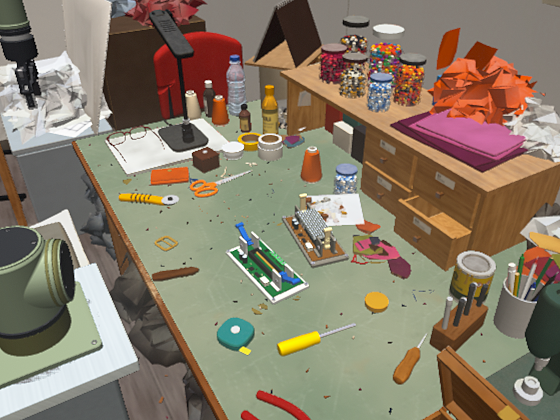

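View pics/wrist0.png

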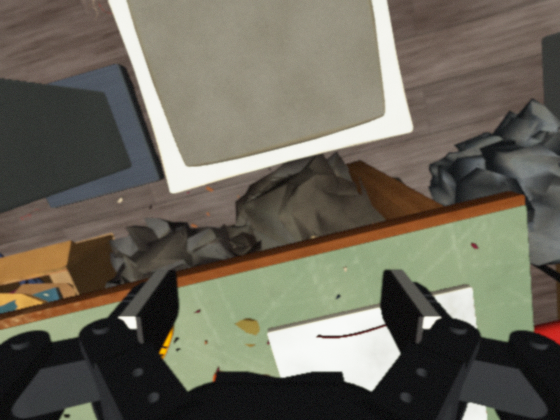

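```bash
python3 - <<'E'
from h import *
d=capture('side')
im=cv2.cvtColor(d['pixels'],cv2.COLOR_RGB2BGR)[180:320,200:400]
cv2.imwrite('pics/sidecrop.png',cv2.resize(im,(800,560),interpolation=cv2.INTER_CUBIC))
for uv in [(265,268),(315,238)]: print(ray(d,uv,12).round())
d=capture('wrist');R=np.array(d['R']);print(R.round(3),np.array(d['mtx']).round(1))
E
```

```text
[465. -66.  12.]
[619. -30.  12.]
[[ 0.251  0.968  0.001]
 [ 0.93  -0.241  0.278]
 [ 0.269 -0.069 -0.961]] [[342.2   0.  279.2]
 [  0.  342.2 213.5]
 [  0.    0.    1. ]]
```

View pics/sidecrop.png

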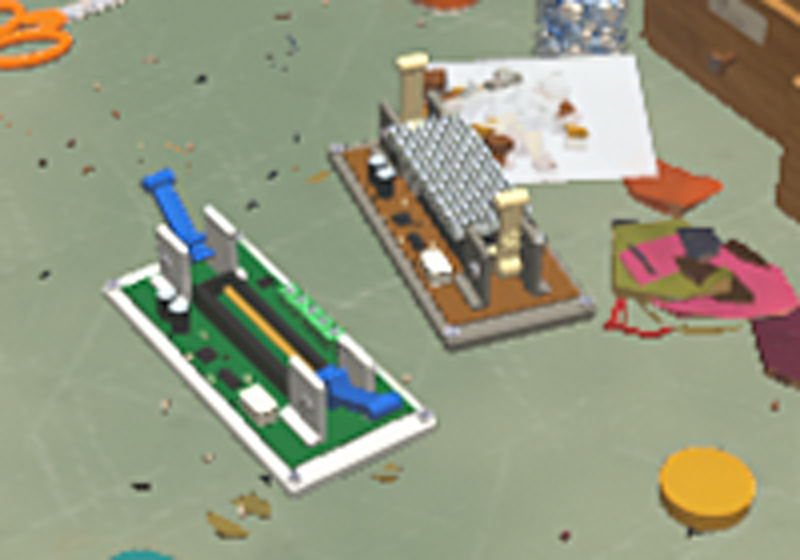

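```bash
python3 - <<'E'
from h import *
d=capture('side')
def P(c,z): return ray(d,(200+c[0]/4-.4,180+c[1]/4-.4),z).round(1)
print('old',[P(c,12) for c in [(332,150),(450,333),(594,308)]],'tips',P((412,62),78),P((511,200),78))
print('new',[P(c,12) for c in [(108,287),(294,478),(436,415)]],'tips',P((160,180),51),P((385,403),51))
print('wax',P((707,490),0))
E
```

```text
old [array([596.8,  82.6,  12. ]), array([ 564. , -103.1,   12. ]), array([ 645.9, -125.7,   12. ])] tips [638.1  57.1  78. ] [610.  -89.8  78. ]
new [array([417.4,  29.3,  12. ]), array([ 433.4, -158.8,   12. ]), array([ 521.2, -155.5,   12. ])] tips [467.1  58.6  51. ] [ 479.8 -170.5   51. ]
wax [ 618.1 -262.1    0. ]
```

```bash
python3 -m creep '[{"linear":[2.5,-4,1],"delta_rot":[0,0,-6],"claw":8.5},{"linear":[5,-8,2],"delta_rot":[0,0,-12],"claw":8.5},{"linear":[7.5,-12,3],"delta_rot":[0,0,-18],"claw":8.5},{"linear":[10,-16,4],"delta_rot":[0,0,-24],"claw":8.5},{"linear":[12.5,-20,5],"delta_rot":[0,0,-30],"claw":8.5},{"linear":[15,-24,6],"delta_rot":[0,0,-36],"claw":8.5},{"linear":[17.5,-28,7],"delta_rot":[0,0,-42],"claw":8.5},{"linear":[20,-32,7],"delta_rot":[0,0,-48],"claw":8.5},{"linear":[22.5,-36,7],"delta_rot":[0,0,-54],"claw":8.5},{"linear":[25,-40,7],"delta_rot":[0,0,-60],"claw":8.5}]'
```

```text
time_s: 2.5
tcp_pos: [394.5, 155.0, 301.8]
ee_rot: [0.562, 0.43, 0.562, -0.429]
wrist_force: [0.4, 1.4, 0.0]
gripper_width: 0.995
```

```bash
python3 -m creep '[{"linear":[2.5,-4,0],"delta_rot":[0,0,-5],"claw":8.5},{"linear":[5,-8,0],"delta_rot":[0,0,-10],"claw":8.5},{"linear":[7.5,-12,0],"delta_rot":[0,0,-15],"claw":8.5},{"linear":[10,-16,0],"delta_rot":[0,0,-20],"claw":8.5},{"linear":[12.5,-20,0],"delta_rot":[0,0,-25],"claw":8.5},{"linear":[15.5,-23.5,0],"delta_rot":[0,0,-26.4],"claw":0},{"linear":[15.5,-23.5,0],"delta_rot":[0,0,-26.4],"claw":0},{"linear":[15.5,-23.5,0],"delta_rot":[0,0,-26.4],"claw":0}]'
python3 - <<'E'
from h import *
d=capture('wrist'); save('w1',d)
import pickle; pickle.dump(d,open('w1.pkl','wb'))
for th in ['module','old_unit','new_unit','old_unit_left_tip','new_unit_left_tip','beeswax']:
    print(th,[(round(x['score'],2),np.round(x['rect']).tolist()) for x in search_frame(th,d)][:4])
s=get_state();print(s['joint_pos'],s['tcp_pos'],(-np.array(d['R']).T@np.array(d['t'])))
E
```

```text
time_s: 3.3
tcp_pos: [549.5, -80.6, 301.1]
ee_rot: [0.449, 0.547, 0.449, -0.546]
wrist_force: [-0.1, 0.3, 0.7]
gripper_width: 0.509
module [(0.83, [311.0, 52.0, 360.0, 164.0]), (0.23, [164.0, 72.0, 199.0, 128.0])]
old_unit [(0.74, [289.0, 18.0, 366.0, 191.0])]
new_unit [(0.69, [154.0, 70.0, 270.0, 270.0])]
old_unit_left_tip [(0.69, [326.0, 28.0, 352.0, 56.0]), (0.64, [229.0, 318.0, 299.0, 336.0])]
new_unit_left_tip [(0.73, [324.0, 28.0, 351.0, 57.0]), (0.72, [162.0, 72.0, 202.0, 125.0])]
beeswax [(0.66, [325.0, 26.0, 350.0, 54.0])]
[-1.64013685e-01  2.50511324e-01  1.48464076e+00  2.00055224e-04
  1.40442937e+00  2.88020085e-02] [549.04946514 -79.14780479 302.23947145] [562.98076155 -10.79443352 443.76074989]
```

View pics/w1.png

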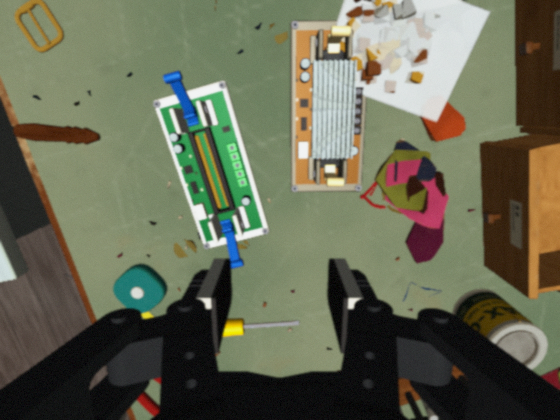

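```bash
python3 - <<'E'
from h import *; import pickle
d=pickle.load(open('w1.pkl','rb'))
im=cv2.cvtColor(d['pixels'],cv2.COLOR_RGB2BGR)
for n,(x,y) in {'old':(270,10),'new':(140,65)}.items():
    c=cv2.resize(im[y:y+200,x:x+150],(600,800),interpolation=cv2.INTER_CUBIC)
    cv2.imwrite(f'pics/w1{n}.png',c[:,:][0:800])
    c=c[:, :]; cv2.imwrite(f'pics/w1{n}.png',cv2.rotate(c,cv2.ROTATE_90_CLOCKWISE))
E
```

```text
(no output)
```

View pics/w1old.png

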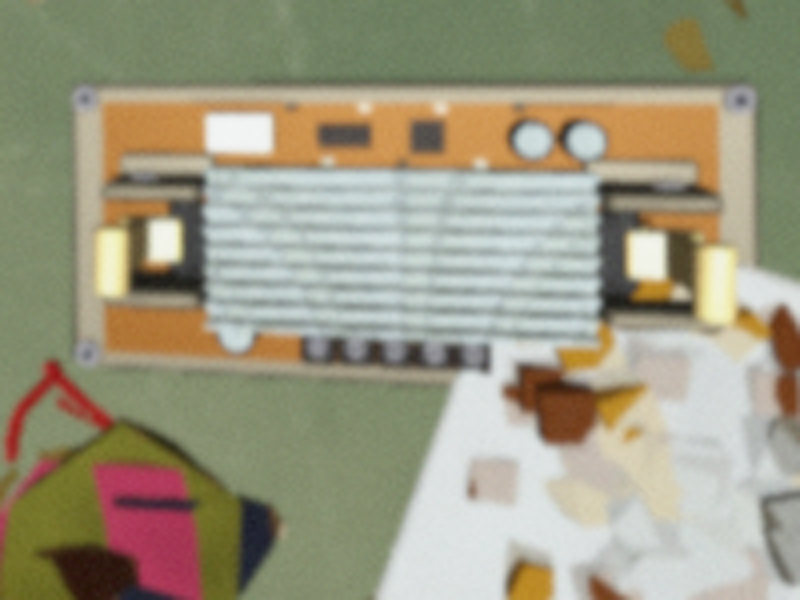

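View pics/w1new.png

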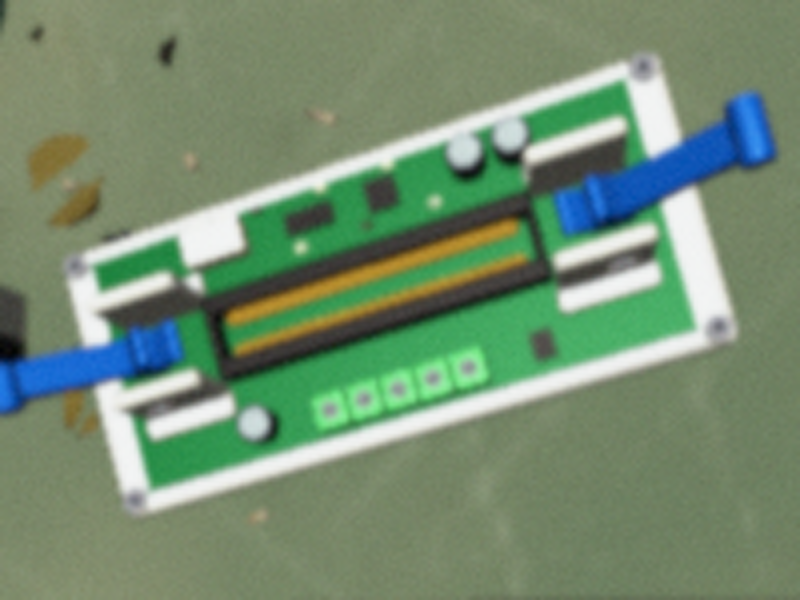

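```bash
cat > fit.py <<'E'
from h import *; from scipy.optimize import least_squares
def fit(d,pts,p0):
    # pts: list of (unit xyz, uv)
    def f(p):
        c,s=np.cos(p[2]),np.sin(p[2]); r=[]
        for X,uv in pts:
            r.append(proj(d,[p[0]+c*X[0]-s*X[1],p[1]+s*X[0]+c*X[1],X[2]])-uv)
        return np.concatenate(r)
    q=least_squares(f,p0,x_scale=[10,10,.1],loss='soft_l1')
    return q.x,f(q.x).reshape(-1,2).round(1)
E
python3 - <<'E'
from fit import *; import pickle
d=pickle.load(open('w1.pkl','rb'))
def m(o,X,Y): return np.array([o[0]+(Y+.5)/4-.5,o[1]+(799-X+.5)/4-.5])
o=(270,10)
B=[((-46,-100,12),m(o,77,88)),((-46,100,12),m(o,755,88)),((46,-100,12),m(o,78,364))]
T=[((0,-72,81),m(o,111,262)),((0,72,81),m(o,717,286))]
H=[((-23,-52,52),m(o,205,168)),((-23,52,52),m(o,600,172)),((23,52,52),m(o,600,338)),((23,-52,52),m(o,208,330))]
for P in (B,T,H,B+T+H): print(*fit(d,P,[624,-16,-.19]))
o=(140,65)
B=[((-46,-100,12),m(o,68,262)),((-46,100,12),m(o,655,55)),((46,100,12),m(o,735,335)),((46,-100,12),m(o,133,513))]
S=[((-13.5,-42,26),m(o,208,305)),((-13.5,42,26),m(o,528,203)),((13.5,42,26),m(o,548,275)),((13.5,-42,26),m(o,225,375))]
for P in (B,S,B+S): print(*fit(d,P,[473,-56,.05]))
E
```

```text
[ 6.23757282e+02 -1.63114783e+01 -1.89654781e-01] [[-0.8  1. ]
 [-0.2 -3.3]
 [ 1.7  0.8]]
[ 6.22753236e+02 -1.71279788e+01 -1.90943156e-01] [[-0.  -1.8]
 [ 0.   1. ]]
[ 6.21755994e+02 -1.72457101e+01 -1.73418320e-01] [[-0.1  0.5]
 [-0.8  0.1]
 [ 1.4 -1. ]
 [-0.1  0.3]]
[ 6.22487340e+02 -1.72748390e+01 -1.86189994e-01] [[-1.3  2. ]
 [-1.5 -1.9]
 [ 1.1  1.5]
 [ 0.1 -1.6]
 [-0.6  1.2]
 [-0.   0.1]
 [ 0.6 -0.3]
 [ 2.7 -0.8]
 [-0.1  0.5]]
[ 4.68813594e+02 -6.01680461e+01  7.24122186e-02] [[-0.4  2.7]
 [-2.6 -0.5]
 [ 0.5 -2.3]
 [ 2.2  1.9]]
[ 4.71561616e+02 -5.35112739e+01  9.49346260e-02] [[ -2.3 -11.1]
 [ -0.6   3.3]
 [  2.7   1.6]
 [  0.5 -12.9]]
[ 4.69450668e+02 -5.98638324e+01  7.55264551e-02] [[ 0.2  2.5]
 [-2.4 -0.6]
 [ 0.7 -2.7]
 [ 2.8  1.4]
 [-3.4 -6.1]
 [-0.3  8.6]
 [ 3.1  7.4]
 [-0.5 -7.4]]
```

```bash
python3 -m creep '[{"linear":[1.5,0,-4.2],"delta_rot":[0,0,0],"claw":0},{"linear":[3,0,-8.4],"delta_rot":[0,0,0],"claw":0},{"linear":[4.5,0,-12.6],"delta_rot":[0,0,0],"claw":0},{"linear":[6.2,0.3,-17.2],"delta_rot":[0,0,0],"claw":0},{"linear":[6.2,0.3,-17.2],"delta_rot":[0,0,0],"claw":0},{"linear":[6.2,0.3,-17.2],"delta_rot":[0,0,0],"claw":0}]'
python3 - <<'E'
from h import *
d=capture('wrist'); save('w2',d)
import pickle; pickle.dump(d,open('w2.pkl','wb'))
im=cv2.cvtColor(d['pixels'],cv2.COLOR_RGB2BGR)
cv2.imwrite('pics/w2a.png',cv2.resize(im[0:280,180:560],(800,590),interpolation=cv2.INTER_CUBIC))
print(get_state()['tcp_pos'],get_state()['joint_velocities'].round(3))
E
```

```text
time_s: 4.25
tcp_pos: [610.8, -75.7, 130.2]
ee_rot: [0.45, 0.546, 0.45, -0.545]
wrist_force: [-0.1, -1.0, 0.5]
gripper_width: -0.001
[611.59621451 -75.98766376 132.0259154 ] [-0.006 -0.033 -0.02   0.002 -0.006  0.001]
```

View pics/w2.png

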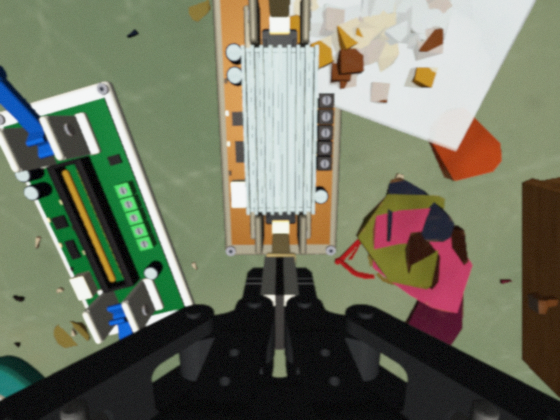

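View pics/w2a.png

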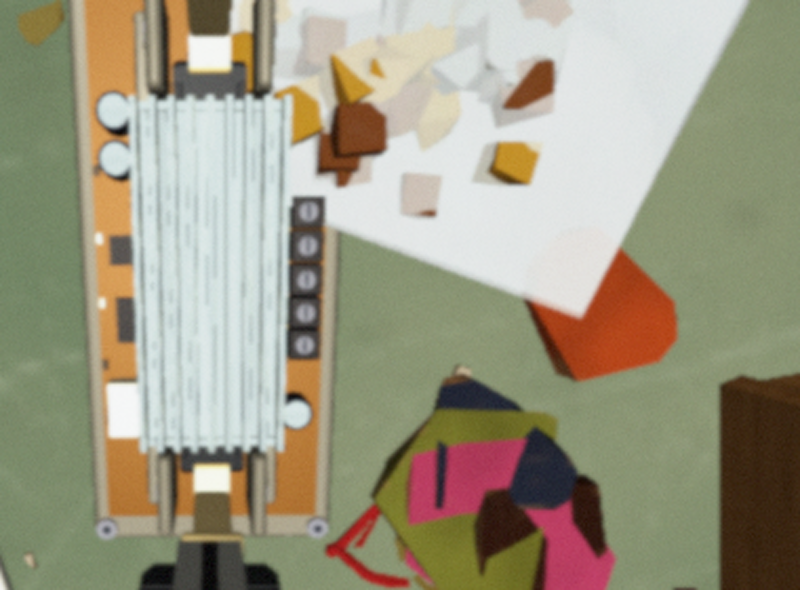

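```bash
python3 - <<'E'
from fit import *; import pickle
d=pickle.load(open('w2.pkl','rb'))
s=380/800
def m(X,Y): return np.array([180+(X+.5)*s-.5,(Y+.5)*280/590-.5])
H=[((-23,52,52),m(130,98)),((23,52,52),m(292,97)),((23,-52,52),m(286,449)),((-23,-52,52),m(142,450))]
B=[((-46,-100,12),m(96,536)),((46,-100,12),m(329,535))]
for P in (H,B,H+B): print(*fit(d,P,[623,-17,-.187]))
E
```

```text
[ 6.22754867e+02 -1.82141213e+01 -1.82719054e-01] [[-0.6 -0.7]
 [ 0.6 -1. ]
 [-0.   1.7]
 [-0.   1.9]]
[ 6.23223879e+02 -1.53319673e+01 -1.88349073e-01] [[-0.7  0. ]
 [ 0.7  0. ]]
[ 6.22845862e+02 -1.73995953e+01 -1.85396642e-01] [[-0.5 -2.4]
 [ 0.8 -2.5]
 [-0.3  0.6]
 [-0.4  0.6]
 [-0.2  2.6]
 [ 1.   2.2]]
```

```bash
python3 -m creep '[{"linear":[0.9,4.5,-1],"delta_rot":[0,0,0],"claw":0},{"linear":[1.8,9,-2],"delta_rot":[0,0,0],"claw":0},{"linear":[2,10.6,-2.5],"delta_rot":[0,0,0],"claw":0},{"linear":[2,10.6,-5],"delta_rot":[0,0,0],"claw":0},{"linear":[2,10.6,-6.8],"delta_rot":[0,0,0],"claw":0},{"linear":[2,10.6,-6.8],"delta_rot":[0,0,0],"claw":0}]'
python3 - <<'E'
from h import *
d=capture('wrist'); save('w3',d)
E
```

```text
time_s: 4.9
tcp_pos: [630.6, 29.8, 64.2]
ee_rot: [0.451, 0.546, 0.449, -0.545]
wrist_force: [0.2, 0.6, -0.2]
gripper_width: -0.001
```

View pics/w3.png

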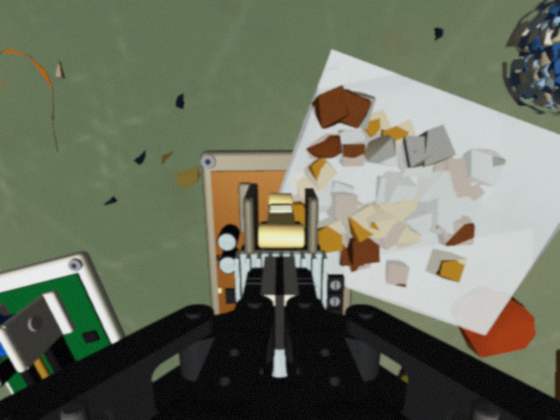

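```bash
python3 -m creep '[{"linear":[0.18,1.0,0],"delta_rot":[0,0,0],"claw":0},{"linear":[0.33,1.8,0],"delta_rot":[0,0,0],"claw":0},{"linear":[0.48,2.6,0],"delta_rot":[0,0,-0],"claw":0},{"linear":[0.61,3.3,-0.2],"delta_rot":[0,0,0],"claw":0},{"linear":[0.72,3.9,-0.5],"delta_rot":[0,0,0],"claw":0},{"linear":[0.82,4.4,-0.9],"delta_rot":[0,0,0],"claw":0},{"linear":[0.88,4.7,-1.2],"delta_rot":[0,0,0],"claw":0},{"linear":[0.88,4.7,-1.2],"delta_rot":[0,0,0],"claw":0}]'
python3 - <<'E'
from h import *
d=capture('wrist'); save('w4',d)
E
```

```text
time_s: 5.75
tcp_pos: [640.6, 76.0, 54.0]
ee_rot: [0.452, 0.546, 0.448, -0.545]
wrist_force: [-2.0, -4.9, -0.6]
gripper_width: 0.001
```

View pics/w4.png

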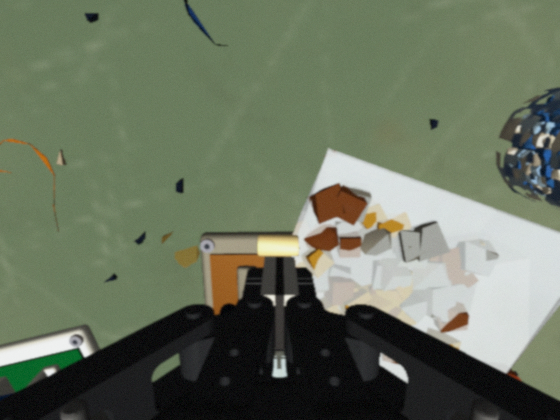

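```bash
python3 -m creep '[{"linear":[-0.1,-0.5,3],"delta_rot":[0,0,0],"claw":0},{"linear":[-0.2,-1,6.5],"delta_rot":[0,0,0],"claw":0},{"linear":[-1.0,-5.5,6.5],"delta_rot":[0,0,0],"claw":0},{"linear":[-1.9,-10,6.5],"delta_rot":[0,0,0],"claw":0},{"linear":[-2.6,-14,6.5],"delta_rot":[0,0,0],"claw":0},{"linear":[-2.6,-14,3.5],"delta_rot":[0,0,0],"claw":0},{"linear":[-2.6,-14,1.0],"delta_rot":[0,0,0],"claw":0},{"linear":[-2.6,-14,1.0],"delta_rot":[0,0,0],"claw":0}]'
```

```text
time_s: 6.6
tcp_pos: [612.9, -63.3, 61.9]
ee_rot: [-0.45, -0.545, -0.449, 0.546]
wrist_force: [-0.1, -0.7, -0.2]
gripper_width: -0.001
```

```bash
python3 -m creep '[{"linear":[-0.18,-1.0,0],"delta_rot":[0,0,0],"claw":0},{"linear":[-0.33,-1.8,0],"delta_rot":[0,0,0],"claw":0},{"linear":[-0.48,-2.6,0],"delta_rot":[0,0,-0],"claw":0},{"linear":[-0.61,-3.3,-0.1],"delta_rot":[0,0,0],"claw":0},{"linear":[-0.72,-3.9,-0.3],"delta_rot":[0,0,0],"claw":0},{"linear":[-0.82,-4.4,-0.6],"delta_rot":[0,0,0],"claw":0},{"linear":[-0.9,-4.85,-0.9],"delta_rot":[0,0,0],"claw":0},{"linear":[-0.9,-4.85,-0.9],"delta_rot":[0,0,0],"claw":0}]'
python3 - <<'E'
from h import *
d=capture('wrist'); save('w5',d)
d=capture('side'); 
im=cv2.cvtColor(d['pixels'],cv2.COLOR_RGB2BGR)[180:320,200:400]
cv2.imwrite('pics/side5.png',cv2.resize(im,(800,560),interpolation=cv2.INTER_CUBIC))
E
```

```text
time_s: 7.4
tcp_pos: [605.0, -111.7, 54.5]
ee_rot: [0.45, 0.547, 0.449, -0.545]
wrist_force: [0.2, 3.3, 0.7]
gripper_width: -0.001
```

View pics/w5.png

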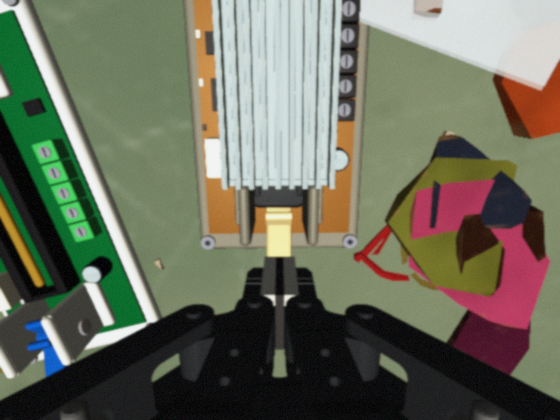

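View pics/side5.png

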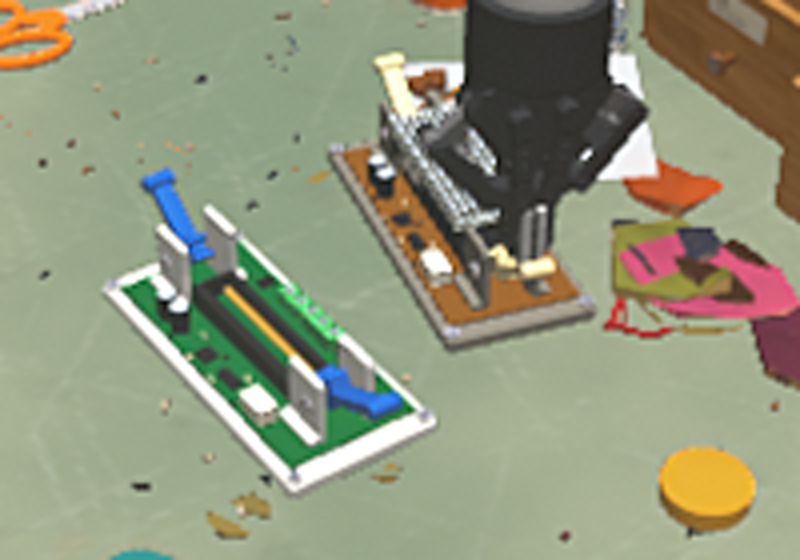

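```bash
python3 -m creep '[{"linear":[0,0.3,3.5],"delta_rot":[0,0,0],"claw":0},{"linear":[0.3,1.5,7.5],"delta_rot":[0,0,0],"claw":3},{"linear":[0.7,3.6,8.5],"delta_rot":[0,0,0],"claw":7.5},{"linear":[0.7,3.6,8.5],"delta_rot":[0,0,0],"claw":7.5},{"linear":[0.7,3.6,8.5],"delta_rot":[0,0,0],"claw":7.5}]'
python3 - <<'E'
from h import *
d=capture('wrist'); save('w6',d)
import pickle; pickle.dump(d,open('w6.pkl','wb'))
im=cv2.cvtColor(d['pixels'],cv2.COLOR_RGB2BGR)
cv2.imwrite('pics/w6a.png',cv2.resize(im[0:280,0:380],(800,590),interpolation=cv2.INTER_CUBIC))
print(get_state()['tcp_pos'],get_state()['ee_rot'])
E
```

```text
time_s: 8.0
tcp_pos: [611.7, -76.2, 139.8]
ee_rot: [0.451, 0.546, 0.448, -0.545]
wrist_force: [-0.5, -0.3, -0.2]
gripper_width: 0.682
[611.24120075 -76.47000058 138.98787146] [ 0.45075703  0.54580911  0.44870328 -0.54550516]
```

View pics/w6a.png

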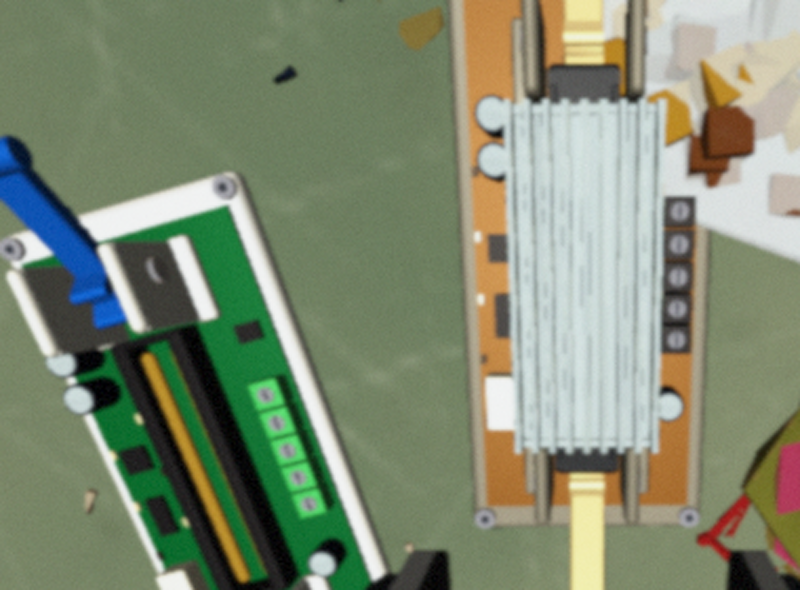

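```bash
python3 - <<'E'
from fit import *; import pickle
d=pickle.load(open('w6.pkl','rb'))
def m(X,Y): return np.array([(X+.5)*380/800-.5,(Y+.5)*280/590-.5])
for h in (52,60):
  for L in (52,51):
    H=[((-23,L,h),m(506,100)),((23,L,h),m(664,98)),((23,-L,h),m(658,450)),((-23,-L,h),m(516,452))]
    print(h,L,*fit(d,H,[623,-17,-.187]))
s=get_state()
from scipy.spatial.transform import Rotation as Ro
q=s['ee_rot'];M=Ro.from_quat([q[1],q[2],q[3],q[0]]).as_matrix();print(M.round(4))
E
```

```text
52 52 [ 6.22379401e+02 -1.84495143e+01 -1.86306726e-01] [[ 0.1  0.8]
 [-0.1  1.4]
 [-0.8 -2.8]
 [ 0.9 -3.3]]
52 51 [ 6.22556101e+02 -1.75238050e+01 -1.86306922e-01] [[ 0.1  0.9]
 [-0.1  1.5]
 [-0.7 -5.4]
 [ 0.8 -6. ]]
60 52 [ 6.22215854e+02 -1.89087951e+01 -1.85008175e-01] [[-1.5 -0.8]
 [ 1.  -0.3]
 [ 0.3  1.1]
 [-0.2  0.7]]
60 51 [ 6.22288427e+02 -1.86051478e+01 -1.85359558e-01] [[-1.4  0.5]
 [ 1.1  1. ]
 [ 0.4 -0.8]
 [-0.2 -1.2]]
[[ 0.0022  0.9816 -0.191 ]
 [-0.002  -0.191  -0.9816]
 [-1.      0.0025  0.0015]]
```

```bash
python3 -m creep '[{"linear":[0.8,4.2,-0.5],"delta_rot":[0,0,0],"claw":7.5},{"linear":[1.1,5.8,-2],"delta_rot":[0,0,0.3],"claw":7.5},{"linear":[1.1,5.8,-5],"delta_rot":[0,0,0.3],"claw":7.5},{"linear":[1.1,5.8,-8],"delta_rot":[0,0,0.3],"claw":7.5},{"linear":[1.1,5.8,-10.4],"delta_rot":[0,0,0.3],"claw":7.5},{"linear":[1.1,5.8,-10.4],"delta_rot":[0,0,0.3],"claw":7.5}]'
python3 - <<'E'
from h import *
d=capture('wrist'); save('w7',d)
d=capture('side'); 
im=cv2.cvtColor(d['pixels'],cv2.COLOR_RGB2BGR)[180:320,200:400]
cv2.imwrite('pics/side7.png',cv2.resize(im,(800,560),interpolation=cv2.INTER_CUBIC))
E
```

```text
time_s: 8.65
tcp_pos: [618.4, -19.0, 29.9]
ee_rot: [-0.45, -0.542, -0.453, 0.547]
wrist_force: [0.2, 0.4, -1.1]
gripper_width: 0.875
```

View pics/w7.png

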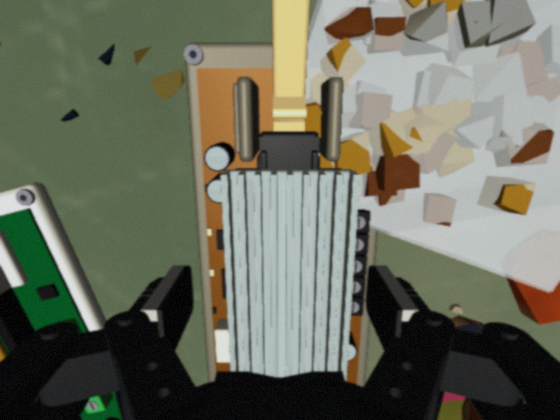

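View pics/side7.png

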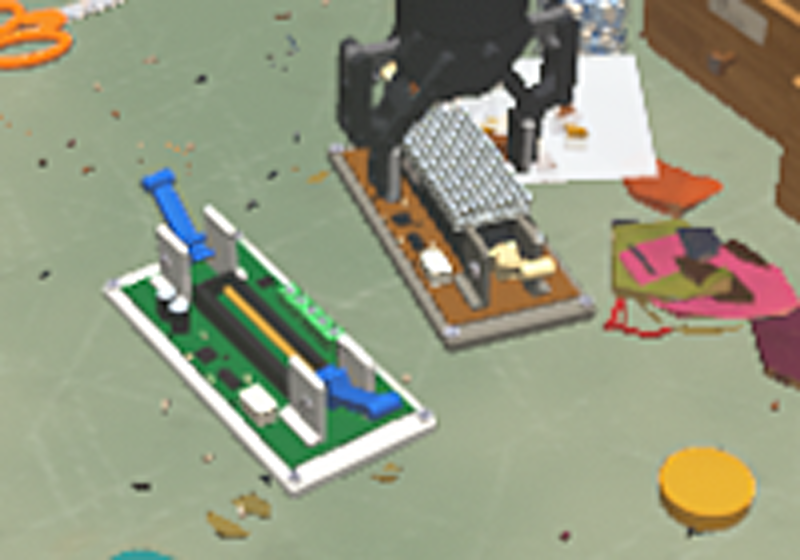

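```bash
python3 -c "
from h import *
s=get_state();print(s['tcp_pos'],s['ee_rot'],s['wrist_force'],s['gripper_width'],s['time_s'])"
```

```text
[621.69675178 -18.98186058  34.06752142] [-0.45174746 -0.54397835 -0.4505482   0.54499367] [0.94233195 1.21942136 0.50640216] 0.8797600563295019 8.75
```

```bash
python3 -m creep '[{"linear":[0.05,0,0],"delta_rot":[0,0,0],"claw":4},{"linear":[0.05,0,0],"delta_rot":[0,0,0],"claw":4},{"linear":[0.05,0,0],"delta_rot":[0,0,0],"claw":3.5},{"linear":[0.05,0,0],"delta_rot":[0,0,0],"claw":3.5},{"linear":[0.05,0,0],"delta_rot":[0,0,0],"claw":3.5},{"linear":[0.05,0,0],"delta_rot":[0,0,0],"claw":3.5},{"linear":[0.05,0,0],"delta_rot":[0,0,0],"claw":3.5}]' 60
python3 -c "
from h import *
d=capture('wrist'); save('w8',d)
s=get_state();print(s['tcp_pos'],s['ee_rot'],s['wrist_force'],s['gripper_width'],s['time_s'])"
```

```text
time_s: 9.45
tcp_pos: [623.6, -19.3, 35.6]
ee_rot: [0.453, 0.545, 0.45, -0.544]
wrist_force: [1.7, -1.3, 6.0]
gripper_width: 0.523
[623.59931062 -19.29490808  35.58410003] [ 0.4527881   0.5448284   0.44958521 -0.54407544] [ 1.53313578 -0.86173382  5.94702034] 0.5255222176307045 9.5
```

View pics/w8.png

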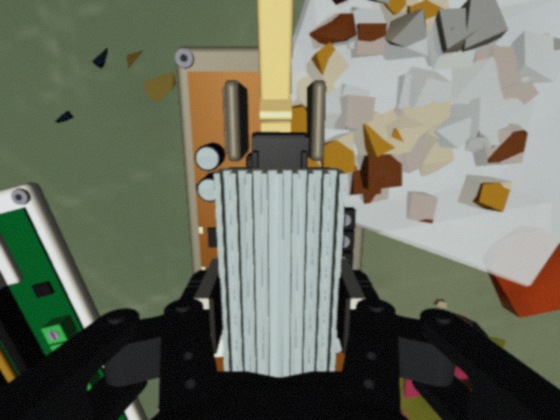

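```bash
python3 -m creep '[{"linear":[0,0,0.7],"delta_rot":[0,0,0],"claw":3.5},{"linear":[0,0,1.5],"delta_rot":[0,0,0],"claw":3.5},{"linear":[0,0,3],"delta_rot":[0,0,0],"claw":3.5},{"linear":[0,0,5],"delta_rot":[0,0,0],"claw":3.5},{"linear":[0,0,7],"delta_rot":[0,0,0],"claw":3.5},{"linear":[0,0,9],"delta_rot":[0,0,0],"claw":3.5},{"linear":[0,0,10],"delta_rot":[0,0,0],"claw":3.5},{"linear":[0,0,10],"delta_rot":[0,0,0],"claw":3.5}]' 80
python3 -c "
from h import *
d=capture('wrist'); save('w9',d)
d=capture('side'); save('side9',d)
s=get_state();print(s['tcp_pos'],s['ee_rot'],s['wrist_force'],s['gripper_width'],s['time_s'])"
```

```text
time_s: 10.3
tcp_pos: [624.1, -19.2, 136.9]
ee_rot: [0.453, 0.545, 0.449, -0.543]
wrist_force: [-0.3, 0.6, -4.0]
gripper_width: 0.519
[622.81521384 -19.20169527 134.70437915] [-0.45236282 -0.54430241 -0.45007773  0.54454826] [-1.18407821 -0.70046621 -3.68852281] 0.5206974876093879 10.4
```

View pics/w9.png

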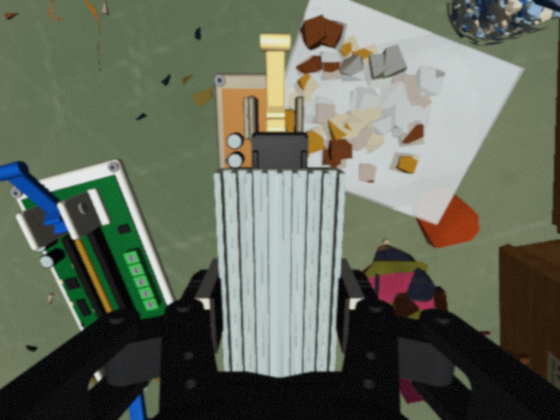

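View pics/side9.png

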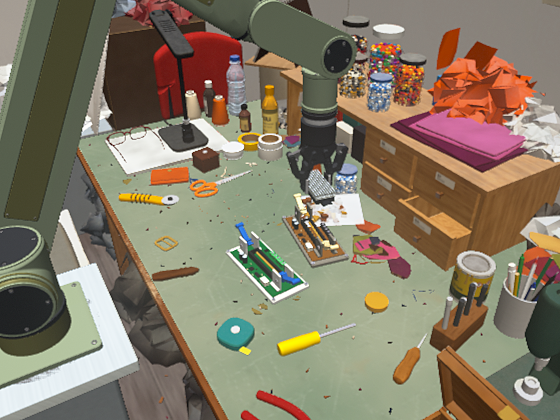

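```bash
python3 -m creep '[{"linear":[0,0,2.5],"delta_rot":[0,0,1.5],"claw":3.5},{"linear":[-2,-2,5],"delta_rot":[0,0,3],"claw":3.5},{"linear":[-4,-4,7.5],"delta_rot":[0,0,5],"claw":3.5},{"linear":[-6.5,-6.5,9],"delta_rot":[0,0,7],"claw":3.5},{"linear":[-9,-9,10.5],"delta_rot":[0,0,9],"claw":3.5},{"linear":[-11.5,-11.5,11.5],"delta_rot":[0,0,12],"claw":3.5},{"linear":[-13.5,-14,11.5],"delta_rot":[0,0,14],"claw":3.5},{"linear":[-14.6,-15.1,11.5],"delta_rot":[0,0,14.9],"claw":3.5},{"linear":[-14.6,-15.1,11.5],"delta_rot":[0,0,14.9],"claw":3.5},{"linear":[-14.6,-15.1,11.5],"delta_rot":[0,0,14.9],"claw":3.5}]'
python3 -c "
from h import *
import pickle
capture('side')
d=capture('wrist'); save('w10',d)
s=get_state();print(s['tcp_pos'],s['ee_rot'],s['wrist_force'],s['gripper_width'],s['time_s'])
d['tcp']=s['tcp_pos'];d['q']=s['ee_rot'];pickle.dump(d,open('w10.pkl','wb'))
im=cv2.cvtColor(d['pixels'],cv2.COLOR_RGB2BGR)
cv2.imwrite('pics/w10a.png',cv2.resize(im[0:200,190:390],(800,800),interpolation=cv2.INTER_CUBIC)[:600])
cv2.imwrite('pics/w10a.png',cv2.resize(im[0:200,170:430],(780,600),interpolation=cv2.INTER_CUBIC))
"
```

```text
time_s: 11.4
tcp_pos: [476.5, -170.0, 248.8]
ee_rot: [0.518, 0.482, 0.517, -0.482]
wrist_force: [1.0, -0.2, -4.2]
gripper_width: 0.519
[ 477.1825142  -169.56040773  249.01440384] [ 0.51885003  0.48124059  0.5173941  -0.48115017] [-0.26681977 -0.92305015 -3.90838481] 0.5233075256984615 11.5
```

View pics/w10.png

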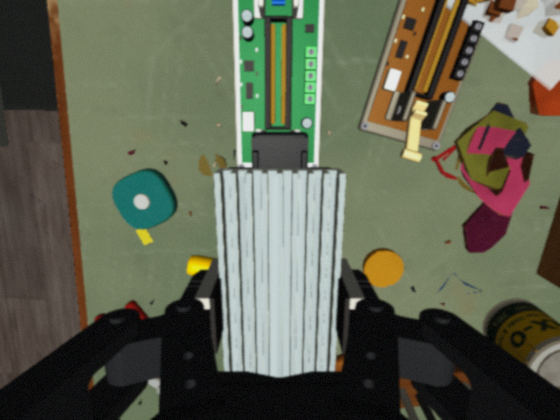

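View pics/w10a.png

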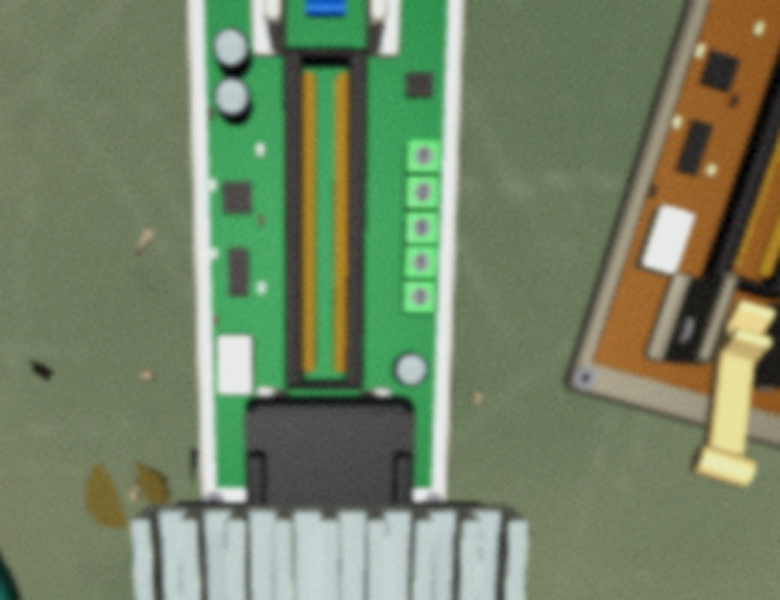

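```bash
python3 - <<'E'
from h import *; import pickle
d=pickle.load(open('w10.pkl','rb'))
def m(X,Y): return ((X+.5)/3-.5+170,(Y+.5)/3-.5)
def P(X,Y,z): return ray(d,m(X,Y),z).round(1)
print('edges z12',P(190,5,12),P(462,5,12),P(206,450,12),P(445,450,12))
print('socket z26',P(287,50,26),P(365,50,26),P(288,388,26),P(362,388,26))
print('base low z12',P(209,502,12),P(441,502,12))
print('sink edge',P(133,515,273.4),P(527,513,273.4))
print('lip end',P(248,402,256),P(412,402,256))
print(d['tcp'],d['q'])
E
```

```text
edges z12 [419.5   4.4  12. ] [508.   10.9  12. ] [ 430.4 -138.5   12. ] [ 517.4 -132.2   12. ]
socket z26 [452.6  -9.7  26. ] [477.3  -7.9  26. ] [ 459.3 -113.8   26. ] [ 484.9 -112.    26. ]
base low z12 [ 432.2 -157.5   12. ] [ 517.9 -151.2   12. ]
sink edge [ 450.5 -119.   273.4] [ 495.9 -115.5  273.4]
lip end [ 461.9 -106.3  256. ] [ 482.9 -104.8  256. ]
[ 477.1825142  -169.56040773  249.01440384] [ 0.51885003  0.48124059  0.5173941  -0.48115017]
```

```bash
python3 -m creep '[{"linear":[-0.3,3,-3],"delta_rot":[0,0,0],"claw":3.5},{"linear":[-0.5,6.5,-6],"delta_rot":[0,0,0],"claw":3.5},{"linear":[-0.8,10,-9],"delta_rot":[0,0,0],"claw":3.5},{"linear":[-0.84,10.85,-12],"delta_rot":[0,0,0],"claw":3.5},{"linear":[-0.84,10.85,-15],"delta_rot":[0,0,0],"claw":3.5},{"linear":[-0.84,10.85,-17.5],"delta_rot":[0,0,0],"claw":3.5},{"linear":[-0.84,10.85,-18.5],"delta_rot":[0,0,0],"claw":3.5},{"linear":[-0.84,10.85,-18.5],"delta_rot":[0,0,0],"claw":3.5},{"linear":[-0.84,10.85,-18.5],"delta_rot":[0,0,0],"claw":3.5}]'
python3 -c "
from h import *
import pickle
d=capture('side'); im=cv2.cvtColor(d['pixels'],cv2.COLOR_RGB2BGR)[180:320,200:400]
cv2.imwrite('pics/side11.png',cv2.resize(im,(800,560),interpolation=cv2.INTER_CUBIC))
d=capture('wrist'); save('w11',d)
s=get_state();print(s['tcp_pos'],s['ee_rot'],s['wrist_force'],s['gripper_width'],s['time_s'])
d['tcp']=s['tcp_pos'];d['q']=s['ee_rot'];pickle.dump(d,open('w11.pkl','wb'))
im=cv2.cvtColor(d['pixels'],cv2.COLOR_RGB2BGR)
cv2.imwrite('pics/w11a.png',cv2.resize(im[0:200,150:410],(780,600),interpolation=cv2.INTER_CUBIC))
im=cv2.imread('pics/w8.png')
cv2.imwrite('pics/w8a.png',cv2.resize(im[0:200,150:410],(780,600),interpolation=cv2.INTER_CUBIC))
"
```

```text
time_s: 12.4
tcp_pos: [469.9, -61.0, 64.7]
ee_rot: [0.519, 0.482, 0.517, -0.481]
wrist_force: [-0.7, -0.0, -3.2]
gripper_width: 0.519
[470.0582795  -61.19629108  65.26594461] [ 0.51969559  0.48186423  0.51651805 -0.48055433] [ 0.44616735 -0.18970446 -3.63139654] 0.5225374315520476 12.5
```

View pics/w11a.png

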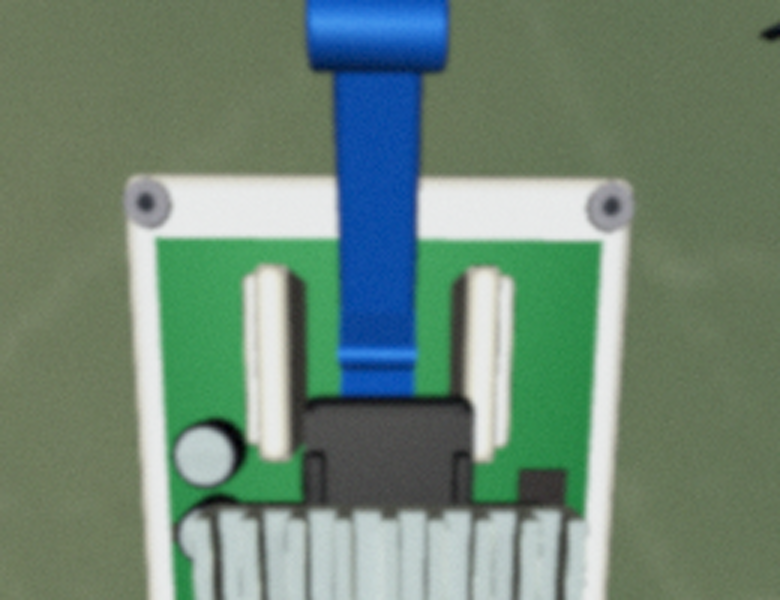

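View pics/side11.png

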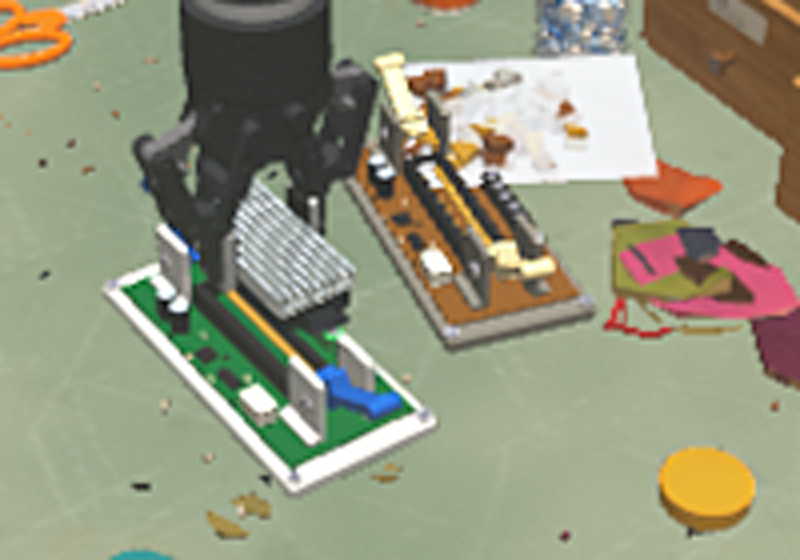

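View pics/w8a.png

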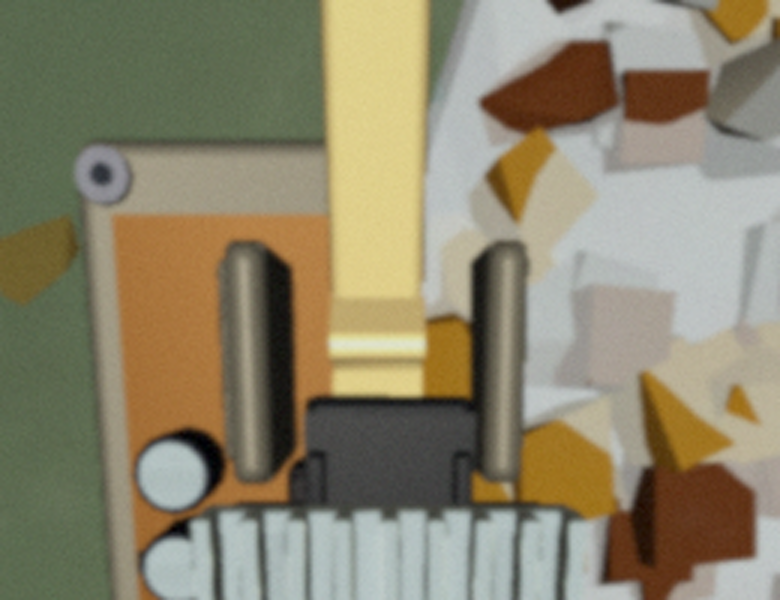

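```bash
python3 - <<'E'
from h import *; import pickle
from scipy.spatial.transform import Rotation as Ro
d=pickle.load(open('w11.pkl','rb'))
def M(q): return Ro.from_quat([q[1],q[2],q[3],q[0]]).as_matrix()
def m(X,Y): return ((X+.5)/3-.5+150,(Y+.5)/3-.5)
T=M(d['q']); R=np.array(d['R']); C=-R.T@np.array(d['t'])
ct=T.T@(C-d['tcp']); Rt=T.T@R.T  # cam in tool
tcp8=np.array([623.6,-19.29,35.58]); T8=M([0.4527881,0.5448284,0.44958521,-0.54407544])
R8=(T8@Rt).T; d8={'mtx':d['mtx'],'R':R8,'t':-R8@(tcp8+T8@ct)}
def loc(dd,TT,tcp,X,Y,z):
    p=ray(dd,m(X,Y),z)-tcp; ex=TT[:,1]; ey=-TT[:,2]  # unit x, unit y
    return np.round([p@ex,p@ey],1)
print(T.round(3))
print('w8 cheek near',loc(d8,T8,tcp8,248,480,51),loc(d8,T8,tcp8,502,478,51),'far',loc(d8,T8,tcp8,248,245,51),loc(d8,T8,tcp8,507,245,51))
print('w8 corner',loc(d8,T8,tcp8,80,145,12), 'sink',loc(d8,T8,tcp8,193,515,60),loc(d8,T8,tcp8,585,515,60),'lip',loc(d8,T8,tcp8,307,402,41.5),loc(d8,T8,tcp8,473,402,41.5))
print('w11 cheek near',loc(d,T,d['tcp'],273,458,51),loc(d,T,d['tcp'],484,458,51),'far',loc(d,T,d['tcp'],270,268,51),loc(d,T,d['tcp'],484,268,51))
print('corner',loc(d,T,d['tcp'],128,177,12),loc(d,T,d['tcp'],632,180,12),'sink',loc(d,T,d['tcp'],193,515,89.6),loc(d,T,d['tcp'],585,515,89.6))
E
```

```text
[[ 0.005  0.997  0.074]
 [-0.002  0.074 -0.997]
 [-1.     0.004  0.002]]
w8 cheek near [-17.3  55.5] [14.  55.7] far [-16.2  82.5] [13.7 82.5]
w8 corner [-45.4  99.8] sink [-22.6  52.6] [22.7 52.5] lip [-10.5  64.3] [11.  64.3]
w11 cheek near [-17.4  55.1] [14.5 55. ] far [-17.   82.1] [13.8 82.1]
corner [-45.6  99.8] [42.9 99.3] sink [-22.6  52.6] [22.7 52.5]
```

```bash
python3 -m creep '[{"linear":[-0.16,0,-0.5],"delta_rot":[0,0,0],"claw":3.5},{"linear":[-0.16,0,-1.0],"delta_rot":[0,0,0],"claw":3.5},{"linear":[-0.16,0,-1.1],"delta_rot":[0,0,0],"claw":3.5},{"linear":[-0.16,0,-1.1],"delta_rot":[0,0,0],"claw":3.5},{"linear":[-0.16,0,-1.1],"delta_rot":[0,0,0],"claw":3.5}]'
python3 -c "
from h import *
import pickle
capture('side')
d=capture('wrist'); save('w12',d)
s=get_state();print(s['tcp_pos'],s['ee_rot'],s['wrist_force'],s['gripper_width'],s['time_s'])
im=cv2.cvtColor(d['pixels'],cv2.COLOR_RGB2BGR)
cv2.imwrite('pics/w12a.png',cv2.resize(im[0:200,150:410],(780,600),interpolation=cv2.INTER_CUBIC))
"
```

```text
time_s: 13.0
tcp_pos: [468.5, -61.3, 54.3]
ee_rot: [0.52, 0.482, 0.516, -0.481]
wrist_force: [0.2, 0.4, -3.4]
gripper_width: 0.52
[468.57614467 -61.23376039  54.33766373] [ 0.51973538  0.48191128  0.51645352 -0.48053346] [-0.29818019  0.02716496 -3.84604455] 0.5184117551451529 13.1
```

View pics/w12a.png

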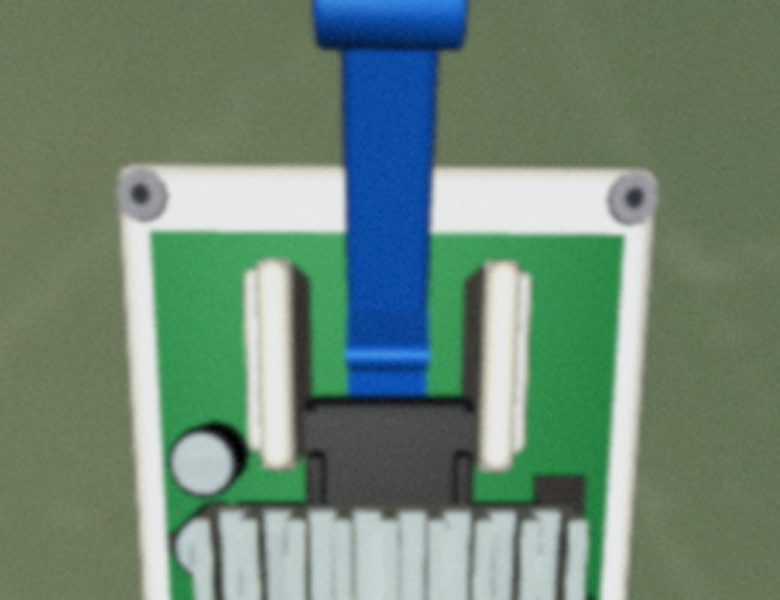

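```bash
python3 -m creep '[{"linear":[0,0,-0.3],"delta_rot":[0,0,0],"claw":3.5},{"linear":[0,0,-0.6],"delta_rot":[0,0,0],"claw":3.5},{"linear":[0,0,-0.9],"delta_rot":[0,0,0],"claw":3.5},{"linear":[0,0,-1.2],"delta_rot":[0,0,0],"claw":3.5},{"linear":[0,0,-1.4],"delta_rot":[0,0,0],"claw":3.5},{"linear":[0,0,-1.4],"delta_rot":[0,0,0],"claw":3.5}]'
python3 -c "
from h import *
s=get_state();print(s['tcp_pos'],s['wrist_force'],s['moment'],s['gripper_width'],s['time_s'])
"
```

```text
time_s: 13.7
tcp_pos: [468.3, -61.2, 40.0]
ee_rot: [0.52, 0.482, 0.517, -0.481]
wrist_force: [-1.4, -1.0, -3.8]
gripper_width: 0.522
[468.34865144 -61.19513944  39.99265148] [-1.38463781 -0.97715864 -3.80868462] [-0.02698459  0.03156539  0.00403833] 0.5217681896765453 13.7
```

No contact so far, free descent; continue gently.

```bash
python3 -m creep '[{"linear":[0,0,-0.1],"delta_rot":[0,0,0],"claw":3.5},{"linear":[0,0,-0.2],"delta_rot":[0,0,0],"claw":3.5},{"linear":[0,0,-0.3],"delta_rot":[0,0,0],"claw":3.5},{"linear":[0,0,-0.3],"delta_rot":[0,0,0],"claw":3.5}]'
python3 -c "
from h import *
d=capture('wrist'); save('w13',d)
im=cv2.cvtColor(d['pixels'],cv2.COLOR_RGB2BGR)
cv2.imwrite('pics/w13a.png',cv2.resize(im[0:200,150:410],(780,600),interpolation=cv2.INTER_CUBIC))
s=get_state();print(s['tcp_pos'],s['wrist_force'],s['moment'],s['gripper_width'],s['time_s'])
"
```

```text
time_s: 14.1
tcp_pos: [468.4, -61.2, 37.0]
ee_rot: [0.52, 0.482, 0.517, -0.481]
wrist_force: [0.3, 0.4, -3.1]
gripper_width: 0.522
[468.38680928 -61.18593185  37.02332071] [-0.57536036  0.23219237 -2.67947614] [-0.03273834 -0.01256651  0.01920393] 0.520756730044485 14.15
```

View pics/w13a.png

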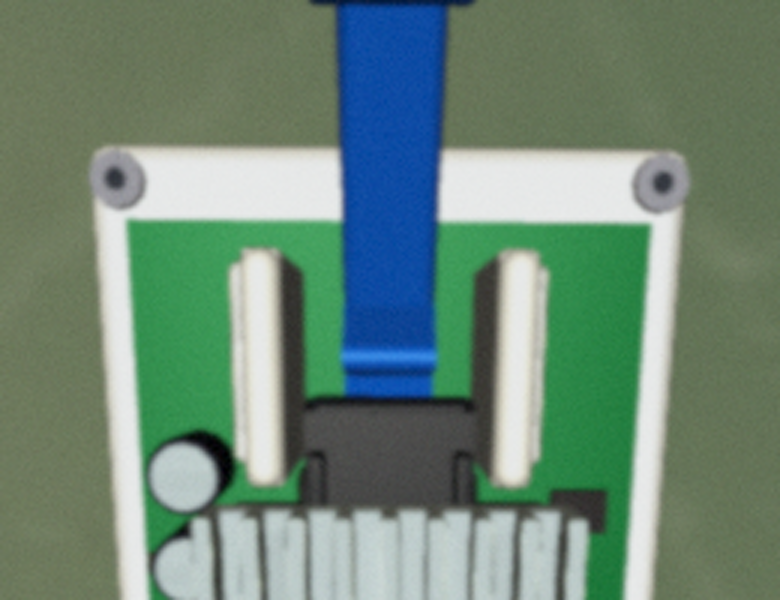

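```bash
python3 -m creep '[{"linear":[0,0,-0.1],"delta_rot":[0,0,0],"claw":3.5},{"linear":[0,0,-0.15],"delta_rot":[0,0,0],"claw":3.5},{"linear":[0,0,-0.15],"delta_rot":[0,0,0],"claw":3.5}]'
```

```text
time_s: 14.45
tcp_pos: [468.5, -61.0, 35.9]
ee_rot: [0.52, 0.482, 0.517, -0.481]
wrist_force: [-1.1, 2.7, 3.4]
gripper_width: 0.524
```

```bash
python3 -m creep '[{"linear":[0,0,0.05],"delta_rot":[0,0,0],"claw":4.5},{"linear":[0,0,0.05],"delta_rot":[0,0,0],"claw":5.2},{"linear":[0,0,0.05],"delta_rot":[0,0,0],"claw":6},{"linear":[0,0,0.05],"delta_rot":[0,0,0],"claw":7},{"linear":[0,0,0.05],"delta_rot":[0,0,0],"claw":7},{"linear":[0,0,0.05],"delta_rot":[0,0,0],"claw":7}]'
python3 -c "
from h import *
import pickle
d=capture('wrist'); save('w14',d)
d=capture('side'); im=cv2.cvtColor(d['pixels'],cv2.COLOR_RGB2BGR)[180:320,200:400]
cv2.imwrite('pics/side14.png',cv2.resize(im,(800,560),interpolation=cv2.INTER_CUBIC))
s=get_state();print(s['tcp_pos'],s['wrist_force'],s['gripper_width'],s['time_s'])
"
```

```text
time_s: 15.05
tcp_pos: [468.5, -61.1, 36.4]
ee_rot: [0.52, 0.482, 0.517, -0.481]
wrist_force: [-0.6, -0.1, 0.7]
gripper_width: 0.818
[468.52925805 -61.06356613  36.40415959] [ 0.23574961  0.52360177 -0.58909182] 0.8183673455572614 15.15
```

View pics/w14.png

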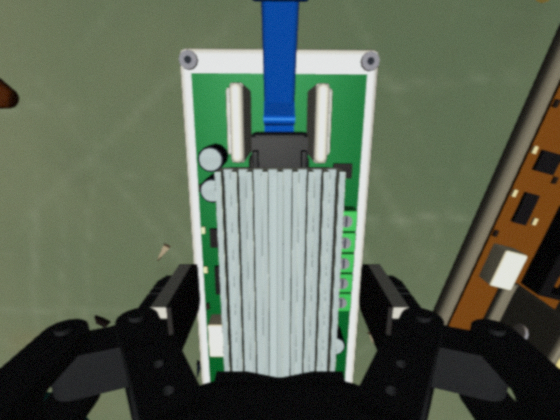

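View pics/side14.png

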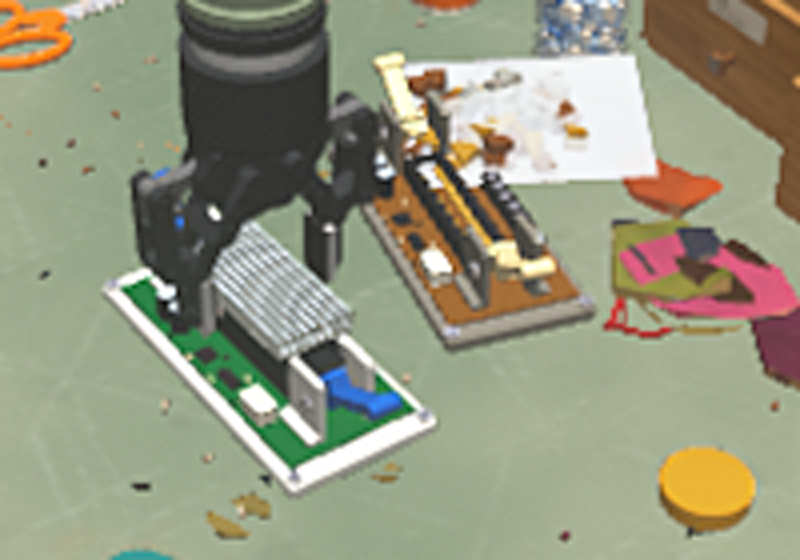

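```bash
python3 -m creep '[{"linear":[0,0,3],"delta_rot":[0,0,0],"claw":7},{"linear":[0,0,6.5],"delta_rot":[0,0,0],"claw":7},{"linear":[0.1,-1,9],"delta_rot":[0,0,0],"claw":3},{"linear":[0.4,-5.5,9],"delta_rot":[0,0,0],"claw":0},{"linear":[0.7,-10,9],"delta_rot":[0,0,0],"claw":0},{"linear":[1.0,-14.4,9],"delta_rot":[0,0,0],"claw":0},{"linear":[1.0,-14.4,9],"delta_rot":[0,0,0],"claw":0}]'
python3 -c "
from h import *
import pickle
d=capture('side'); im=cv2.cvtColor(d['pixels'],cv2.COLOR_RGB2BGR)[180:320,200:400]
cv2.imwrite('pics/side15.png',cv2.resize(im,(800,560),interpolation=cv2.INTER_CUBIC))
d=capture('wrist'); save('w15',d)
s=get_state();print(s['tcp_pos'],s['wrist_force'],s['gripper_width'],s['time_s'])
d['tcp']=s['tcp_pos'];d['q']=s['ee_rot'];pickle.dump(d,open('w15.pkl','wb'))
"
```

```text
time_s: 15.85
tcp_pos: [479.3, -209.6, 126.6]
ee_rot: [0.52, 0.483, 0.514, -0.482]
wrist_force: [0.3, 0.6, -1.0]
gripper_width: 0.001
[ 478.14050925 -205.63067125  126.08849095] [-0.28543681 -0.48987632 -0.40183256] -0.00042928657503908647 15.95
```

View pics/w15.png

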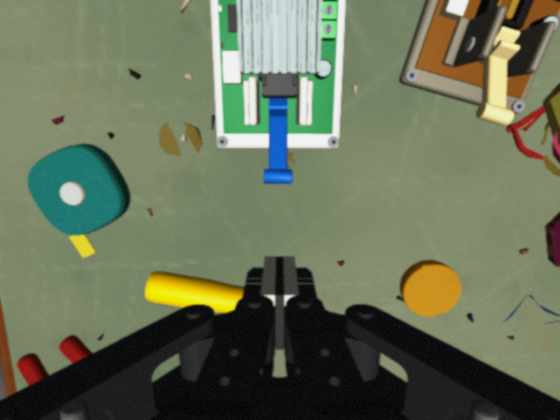

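View pics/side15.png

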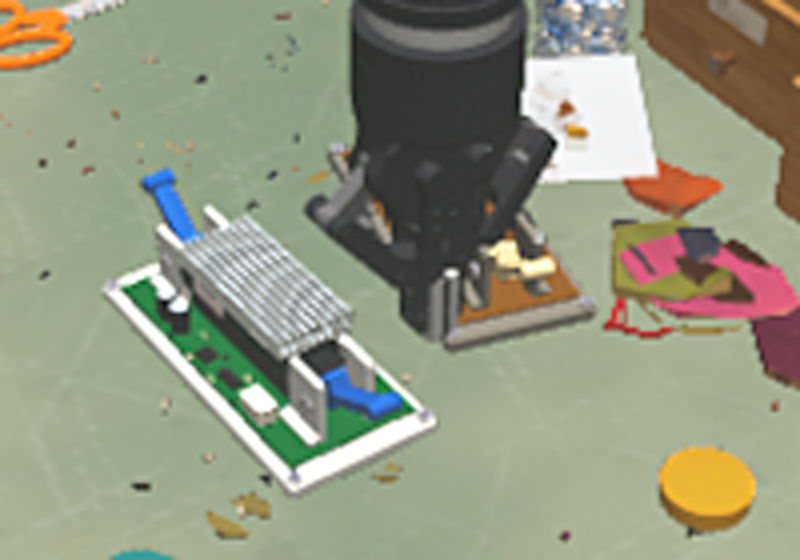

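```bash
python3 -m creep '[{"linear":[0,0,-4],"delta_rot":[0,0,0],"claw":0},{"linear":[0,0,-7],"delta_rot":[0,0,0],"claw":0},{"linear":[0,0,-8],"delta_rot":[0,0,0],"claw":0},{"linear":[-0.07,1.0,-8],"delta_rot":[0,0,0],"claw":0},{"linear":[-0.11,1.6,-7.9],"delta_rot":[0,0,0],"claw":0},{"linear":[-0.14,2.0,-7.7],"delta_rot":[0,0,0],"claw":0},{"linear":[-0.18,2.5,-7.4],"delta_rot":[0,0,0],"claw":0},{"linear":[-0.22,3.0,-7.1],"delta_rot":[0,0,0],"claw":0},{"linear":[-0.25,3.5,-6.8],"delta_rot":[0,0,0],"claw":0},{"linear":[-0.25,3.5,-6.8],"delta_rot":[0,0,0],"claw":0}]'
python3 -c "
from h import *
d=capture('side'); im=cv2.cvtColor(d['pixels'],cv2.COLOR_RGB2BGR)[180:320,200:400]
cv2.imwrite('pics/side16.png',cv2.resize(im,(800,560),interpolation=cv2.INTER_CUBIC))
d=capture('wrist'); save('w16',d)
s=get_state();print(s['tcp_pos'],s['wrist_force'],s['gripper_width'],s['time_s'])
"
```

```text
time_s: 16.95
tcp_pos: [479.7, -174.4, 63.2]
ee_rot: [0.525, 0.482, 0.512, -0.48]
wrist_force: [-0.5, -11.8, 8.7]
gripper_width: -0.001
[ 479.86159104 -174.24554729   62.83655201] [  0.14434937 -10.81541407   9.81584876] 7.650489501149327e-06 17.05
```

View pics/w16.png

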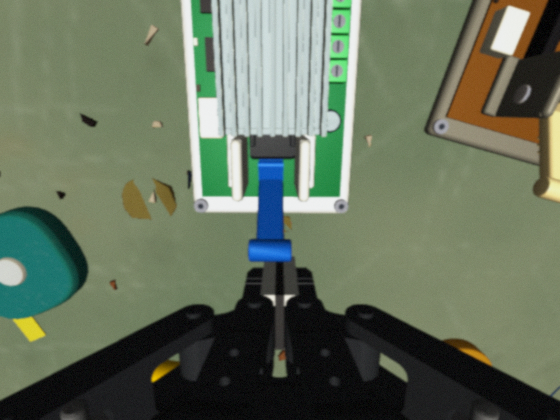

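View pics/side16.png

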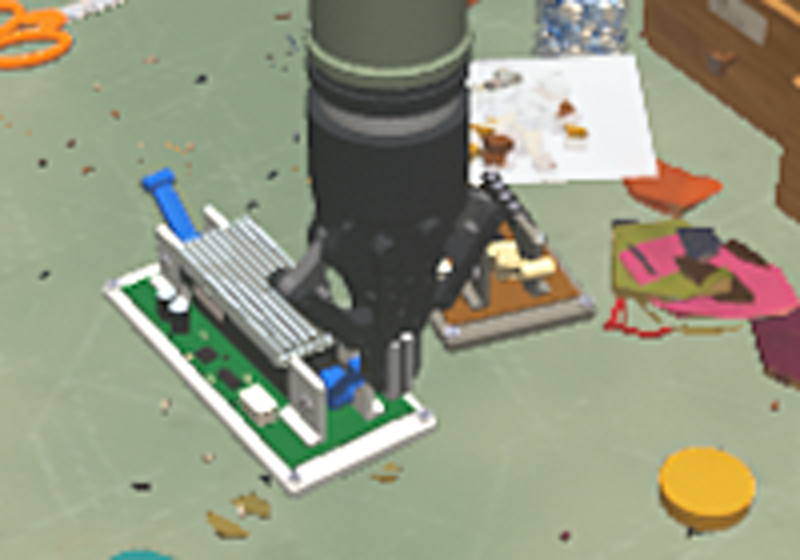

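```bash
python3 -c "
import cv2
im=cv2.imread('pics/w16.png');cv2.imwrite('pics/w16a.png',cv2.resize(im[120:320,180:380],(600,600),interpolation=cv2.INTER_CUBIC))"
```

```text
(no output)
```

View pics/w16a.png

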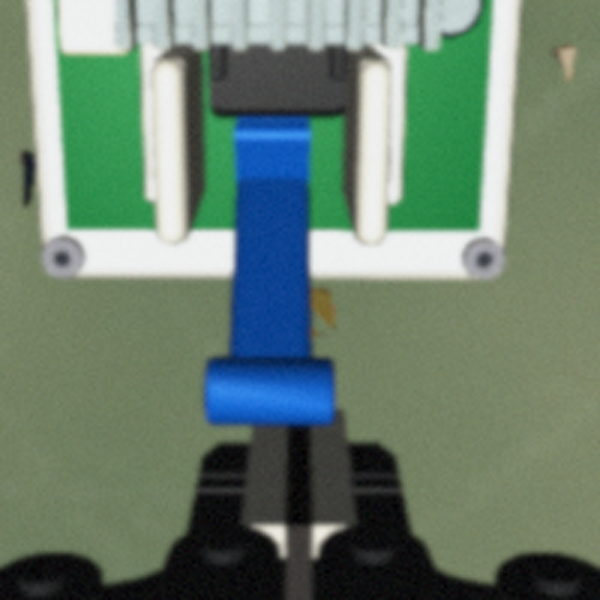

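```bash
python3 -m creep '[{"linear":[0.1,-1.5,0],"delta_rot":[0,0,0],"claw":0},{"linear":[0.1,-2,4],"delta_rot":[0,0,0],"claw":0},{"linear":[0,-1,7.5],"delta_rot":[0,0,0],"claw":0},{"linear":[-0.3,4,7.5],"delta_rot":[0,0,0],"claw":0},{"linear":[-0.7,9,7.5],"delta_rot":[0,0,0],"claw":0},{"linear":[-1.1,14,7.5],"delta_rot":[0,0,0],"claw":0},{"linear":[-1.5,19,7.5],"delta_rot":[0,0,0],"claw":0},{"linear":[-1.9,24,7.5],"delta_rot":[0,0,0],"claw":0},{"linear":[-2.2,25.8,7.5],"delta_rot":[0,0,0],"claw":0},{"linear":[-2.2,25.8,7.5],"delta_rot":[0,0,0],"claw":0}]'
python3 -c "
from h import *
d=capture('side'); im=cv2.cvtColor(d['pixels'],cv2.COLOR_RGB2BGR)[180:320,200:400]
cv2.imwrite('pics/side17.png',cv2.resize(im,(800,560),interpolation=cv2.INTER_CUBIC))
d=capture('wrist'); save('w17',d)
s=get_state();print(s['tcp_pos'],s['ee_rot'],s['wrist_force'],s['gripper_width'],s['time_s'])
"
```

```text
time_s: 18.05
tcp_pos: [457.8, 86.4, 139.1]
ee_rot: [0.526, 0.482, 0.513, -0.478]
wrist_force: [-0.4, 0.1, 0.1]
gripper_width: 0.003
[458.08624366  83.9524348  138.70384004] [ 0.52551768  0.4820411   0.51175444 -0.47913979] [-0.013756   -0.15471182 -0.42551194] 0.0016787434390195257 18.15
```

View pics/side17.png

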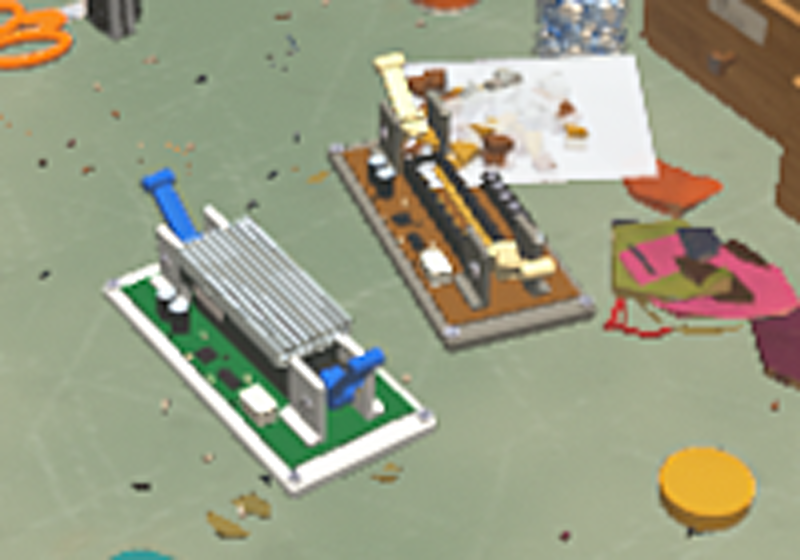

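```bash
python3 -m creep '[{"linear":[0,0,-4],"delta_rot":[0,0,0],"claw":0},{"linear":[0,0,-8],"delta_rot":[0,0,0],"claw":0},{"linear":[0,0,-9.2],"delta_rot":[0,0,0],"claw":0},{"linear":[0.07,-1.2,-9.2],"delta_rot":[0,0,0],"claw":0},{"linear":[0.13,-1.8,-8.9],"delta_rot":[0,0,0],"claw":0},{"linear":[0.17,-2.4,-8.5],"delta_rot":[0,0,0],"claw":0},{"linear":[0.21,-3,-8.1],"delta_rot":[0,0,0],"claw":0},{"linear":[0.25,-3.5,-7.8],"delta_rot":[0,0,0],"claw":0},{"linear":[0.29,-4.0,-7.5],"delta_rot":[0,0,0],"claw":0},{"linear":[0.32,-4.5,-7.3],"delta_rot":[0,0,0],"claw":0}]'
python3 -c "
from h import *
s=get_state();print(s['tcp_pos'],s['ee_rot'],s['wrist_force'],s['gripper_width'],s['time_s'])
"
```

```text
time_s: 19.15
tcp_pos: [463.0, 39.6, 68.7]
ee_rot: [0.526, 0.485, 0.51, -0.478]
wrist_force: [-0.7, 7.5, 6.0]
gripper_width: 0.003
[463.02454828  39.58758763  68.68719372] [ 0.52556381  0.48482308  0.51047328 -0.47764661] [-0.74685848  7.49012653  6.01818438] 0.00270740114248467 19.15
```

```bash
python3 -m creep '[{"linear":[-0.05,-0.5,0],"delta_rot":[0,0,0],"claw":0},{"linear":[-0.05,-1.0,0],"delta_rot":[0,0,0],"claw":0},{"linear":[-0.05,-1.3,0.0],"delta_rot":[0,0,0],"claw":0},{"linear":[-0.05,-1.4,0.0],"delta_rot":[0,0,0],"claw":0}]'
python3 -c "
from h import *
d=capture('side'); im=cv2.cvtColor(d['pixels'],cv2.COLOR_RGB2BGR)[180:320,200:400]
cv2.imwrite('pics/side18.png',cv2.resize(im,(800,560),interpolation=cv2.INTER_CUBIC))
d=capture('wrist'); save('w18',d)
s=get_state();print(s['tcp_pos'],s['ee_rot'],s['wrist_force'],s['gripper_width'],s['time_s'])
"
```

```text
time_s: 19.55
tcp_pos: [464.2, 25.6, 71.0]
ee_rot: [0.526, 0.487, 0.509, -0.477]
wrist_force: [-1.2, 8.2, 5.9]
gripper_width: -0.001
[464.13945598  25.70920567  70.86796742] [ 0.52583335  0.48700164  0.50913854 -0.47655706] [-0.69301698  5.86820707  4.55296888] 0.0028317264301845253 19.65
```

View pics/side18.png

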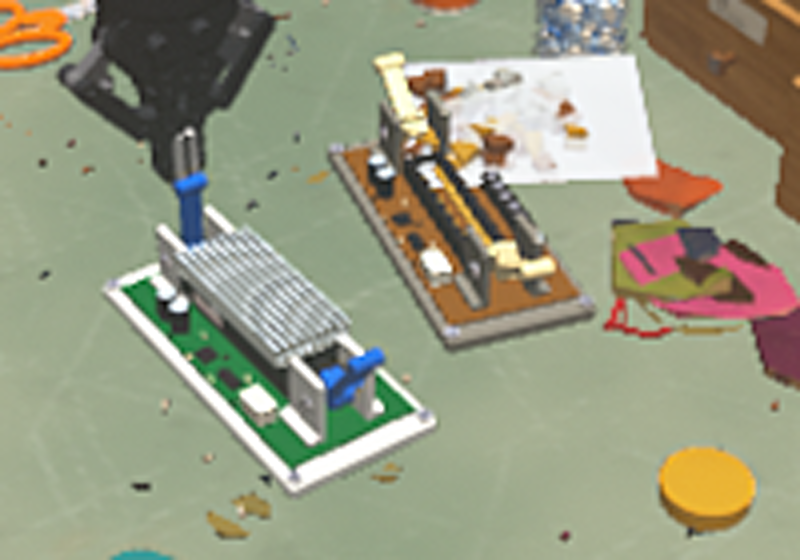

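View pics/w18.png

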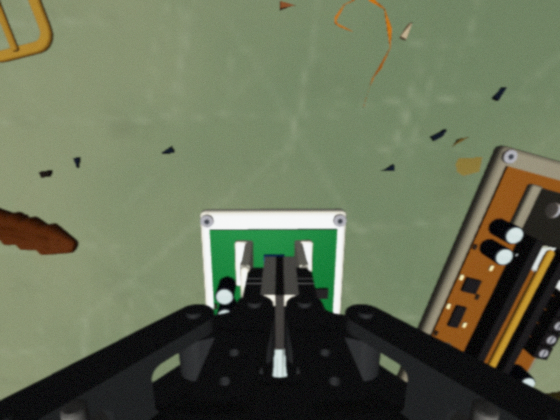

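```bash
python3 -m creep '[{"linear":[0,-0.3,0],"delta_rot":[0,0,0],"claw":0},{"linear":[0,-0.5,0],"delta_rot":[0,0,0],"claw":0},{"linear":[0,-0.5,0],"delta_rot":[0,0,0],"claw":0}]'
```

```text
time_s: 19.95
tcp_pos: [464.2, 24.5, 71.5]
ee_rot: [0.522, 0.491, 0.509, -0.476]
wrist_force: [0.2, 23.2, -5.2]
gripper_width: -0.001
```

```bash
python3 -m creep '[{"linear":[0,1.5,0],"delta_rot":[0,0,0],"claw":0},{"linear":[0,2.2,3],"delta_rot":[0,1,0],"claw":0},{"linear":[0,2.2,6.5],"delta_rot":[0,1,0],"claw":0},{"linear":[0,-2,6.5],"delta_rot":[0,1,0],"claw":0},{"linear":[0.3,-7,6.5],"delta_rot":[0,1,0],"claw":0},{"linear":[0.7,-12,6.5],"delta_rot":[0,1,0],"claw":0},{"linear":[1.1,-17,6.5],"delta_rot":[0,1,0],"claw":0},{"linear":[1.3,-21.2,6.5],"delta_rot":[0,1,0],"claw":0},{"linear":[1.3,-21.2,6.5],"delta_rot":[0,1,0],"claw":0}]'
python3 -c "
from h import *
d=capture('wrist'); save('w19',d)
s=get_state();print(s['tcp_pos'],s['ee_rot'],s['wrist_force'],s['gripper_width'],s['time_s'])
"
```

```text
time_s: 20.85
tcp_pos: [477.9, -193.3, 138.0]
ee_rot: [0.518, 0.489, 0.511, -0.482]
wrist_force: [0.2, 0.3, 0.0]
gripper_width: -0.001
[ 477.2347541  -190.70238995  137.65533232] [ 0.51755971  0.4884781   0.51190642 -0.48111632] [-0.58760856  0.95212589 -0.04938065] 0.0019482482945074669 20.9
```

View pics/w19.png

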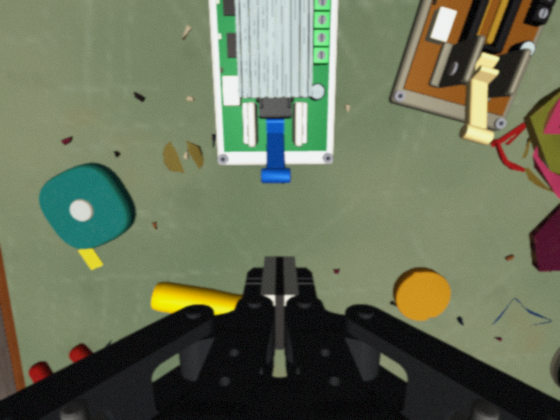

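```bash
python3 -m creep '[{"linear":[-0.1,0,-4],"delta_rot":[0,0,0],"claw":0},{"linear":[-0.1,0,-7],"delta_rot":[0,0,0],"claw":0},{"linear":[-0.1,0,-7.7],"delta_rot":[0,0,0],"claw":0},{"linear":[-0.2,1,-7.7],"delta_rot":[0,0,0],"claw":0},{"linear":[-0.25,1.7,-7.7],"delta_rot":[0,0,0],"claw":0},{"linear":[-0.3,2.3,-7.4],"delta_rot":[0,0,0],"claw":0},{"linear":[-0.35,2.8,-7.1],"delta_rot":[0,0,0],"claw":0},{"linear":[-0.4,3.3,-6.9],"delta_rot":[0,0,0],"claw":0},{"linear":[-0.42,3.8,-6.7],"delta_rot":[0,0,0],"claw":0},{"linear":[-0.45,4.2,-6.7],"delta_rot":[0,0,0],"claw":0}]'
python3 -c "
from h import *
d=capture('side'); im=cv2.cvtColor(d['pixels'],cv2.COLOR_RGB2BGR)[180:320,200:400]
cv2.imwrite('pics/side20.png',cv2.resize(im,(800,560),interpolation=cv2.INTER_CUBIC))
s=get_state();print(s['tcp_pos'],s['ee_rot'],s['wrist_force'],s['gripper_width'],s['time_s'])
"
```

```text
time_s: 21.9
tcp_pos: [473.8, -148.7, 71.9]
ee_rot: [0.519, 0.489, 0.511, -0.481]
wrist_force: [0.5, -7.9, 3.5]
gripper_width: -0.001
[ 473.85476128 -148.73231544   71.8750198 ] [ 0.51915537  0.48835694  0.51092811 -0.48055975] [ 0.15228338 -4.17083051  4.08920309] 0.0011069881990069443 21.95
```

View pics/side20.png

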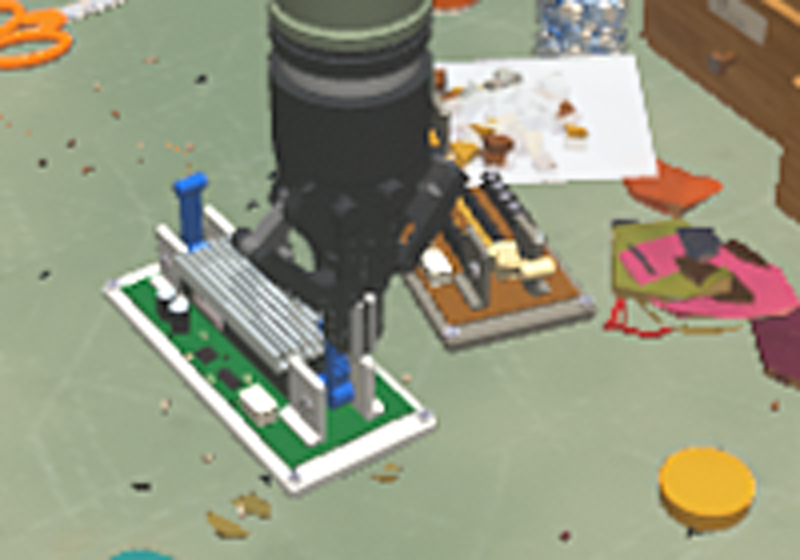

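Nearly closed; press on to the stop.

```bash
python3 -m creep '[{"linear":[0,0.3,0],"delta_rot":[0,0,0],"claw":0},{"linear":[0,0.5,0],"delta_rot":[0,0,0],"claw":0},{"linear":[0,0.6,0],"delta_rot":[0,0,0],"claw":0},{"linear":[0,0.6,0],"delta_rot":[0,0,0],"claw":0}]'
```

```text
time_s: 22.35
tcp_pos: [474.2, -147.6, 72.2]
ee_rot: [0.523, 0.485, 0.51, -0.482]
wrist_force: [-3.2, -23.9, -2.8]
gripper_width: -0.001
```

```bash
python3 -m creep '[{"linear":[0.1,-1.5,0],"delta_rot":[0,0,0],"claw":0},{"linear":[0.1,-2.2,3],"delta_rot":[0,0,0],"claw":0},{"linear":[0.1,-3,7],"delta_rot":[0,0,0],"claw":0},{"linear":[0.1,-4,10],"delta_rot":[0,0,0],"claw":0},{"linear":[0.1,-4,12],"delta_rot":[0,0,0],"claw":0},{"linear":[0.1,-4,12],"delta_rot":[0,0,0],"claw":0}]'
python3 -c "
from h import *
import pickle
d=capture('side'); im=cv2.cvtColor(d['pixels'],cv2.COLOR_RGB2BGR)[180:320,200:400]
cv2.imwrite('pics/side21.png',cv2.resize(im,(800,560),interpolation=cv2.INTER_CUBIC)); pickle.dump(d,open('s21.pkl','wb'))
d=capture('wrist'); save('w21',d); pickle.dump(d,open('w21.pkl','wb'))
im=cv2.cvtColor(d['pixels'],cv2.COLOR_RGB2BGR)
cv2.imwrite('pics/w21a.png',cv2.resize(im[0:260,170:390],(508,600),interpolation=cv2.INTER_CUBIC))
s=get_state();print(s['tcp_pos'],s['wrist_force'],s['time_s'])
"
```

```text
time_s: 22.95
tcp_pos: [476.6, -187.5, 195.0]
ee_rot: [0.525, 0.486, 0.508, -0.481]
wrist_force: [0.3, 0.7, -0.6]
gripper_width: -0.001
[ 474.63394481 -186.7100391   191.63128092] [ 0.48436396  0.1487775  -1.18412287] 23.05
```

View pics/side21.png

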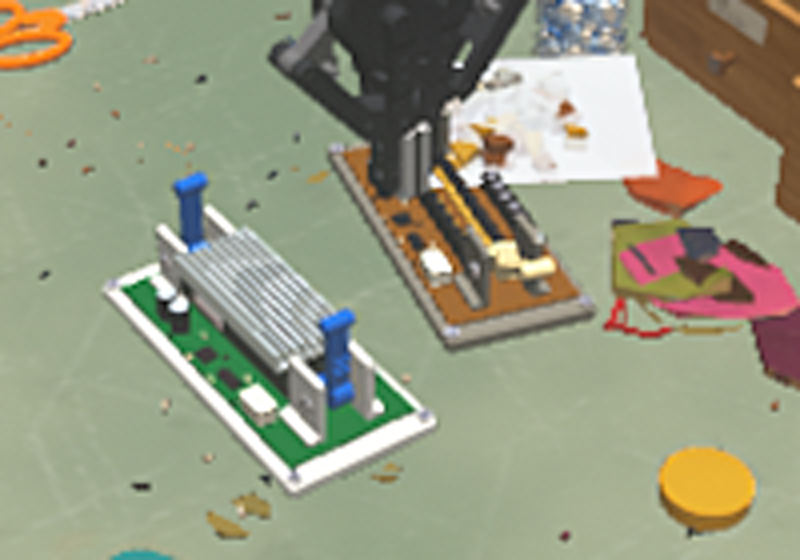

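View pics/w21a.png

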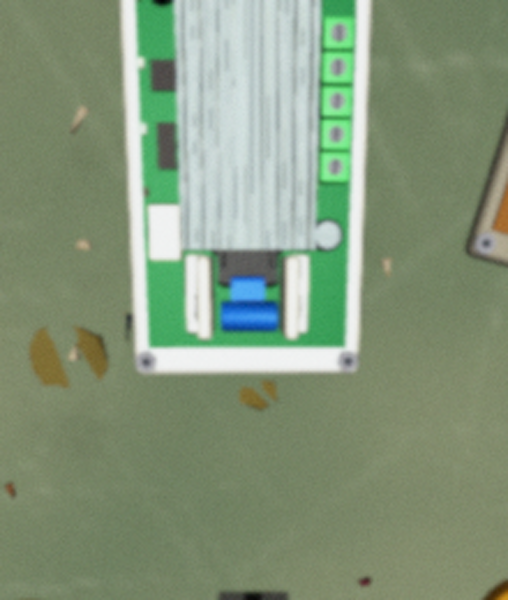

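```bash
python3 - <<'E'
from h import *; import pickle
d=pickle.load(open('s21.pkl','rb'))
c,s=np.cos(.072),np.sin(.072)
def W(x,y,z): return [468.4+c*x-s*y,-61+s*x+c*y,z]
def px(X): return ((proj(d,X)-[200,180]+.5)*4-.5).round(0)
for a in (0,.15):
  for sg in (1,-1): print('tip',a,sg,px(W(0,sg*(72+46*np.sin(a)),32+46*np.cos(a))))
for h in (52,55,60): print('sink',h,[px(W(x,y,h)).tolist() for x,y in((-23,52),(-23,-52),(23,-52),(23,52))])
print('base',[px(W(x,y,12)).tolist() for x,y in((-46,100),(-46,-100),(46,-100))])
E
```

```text
tip 0 1 [190. 186.]
tip 0 -1 [336. 324.]
tip 0.15 1 [183. 181.]
tip 0.15 -1 [344. 332.]
sink 52 [[174.0, 256.0], [278.0, 358.0], [351.0, 326.0], [245.0, 227.0]]
sink 55 [[174.0, 251.0], [278.0, 354.0], [351.0, 321.0], [245.0, 223.0]]
sink 60 [[174.0, 244.0], [277.0, 346.0], [351.0, 314.0], [245.0, 216.0]]
base [[100.0, 282.0], [293.0, 487.0], [438.0, 417.0]]
```

```bash
python3 -c "
from station import *
print(close_job())"
```

```text
the job is handed in; nothing more can be done
None
```

The module is in the new control unit with both of the new levers fully inward, and I handed the job in at about 23 s of the 62 s allowed. `close_job` reports no verdict, so this rests on my own measurements.

**What I did**
1. I pushed both of the old unit's levers outward with the shut fingers. The camera fit then matched the module standing about 8 mm up.
2. I gripped the module across the heat sink and lifted it straight out. I lined it up over the new unit by comparing the wrist camera view with the view in the old one.
3. I lowered it until it touched the lever toes (about 7 N change in vertical force) and let go.
4. I swung the new right lever half in, the left lever fully in, then the right lever fully in. Both ended against a firm stop at about 23 N.

**Last checks**
- **Levers:** in the side picture both new levers stand upright. Their tips lie within about 6 pixels (enlarged four times) of where 0 rad would put them, and the 0.15 rad positions fit less well.
- **Module height:** the heat sink corners fit the seated height of 52 mm, not the raised 60 mm. One near corner lay about 10 enlarged pixels lower than predicted, which I put down to calibration.
- **Surroundings:** the gripper was clear of everything, and I saw no bystander move, though I did not measure them.
- **Disagreement along the way:** the bases measured about 4% narrower than stated in the wrist pictures. I therefore used the middle between opposite edges to find each unit's centre.

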